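Load the jar mill

TASK

Load the jar mill: with the fingertips, roll the steel grinding jar that lies at the foot of the loading ramp gently up the ramp until it drops between the two rollers, without gripping or lifting it and without ever letting it roll loose on the slope. Then gently push the swing gate fully shut across the top of the ramp behind the jar, so that it cannot come back down, and leave the things standing around undisturbed.

Things in the scene. Friction and masses are not known exactly. Their poses are not given: they have to be found in the camera images.
- jar: Closed cylinder of polished steel, 64 mm in diameter, 110 mm long, lying on its side; 0.4 to 0.8 kg, slippery (friction about 0.35), free to roll. Origin at its centre; y runs along the cylinder, x and z turn as it rolls. It starts on the worktop 42 to 62 mm before the ramp's foot, within 5 mm of the ramp's middle line and 0.1 rad of square to it.
- mill: Low bench mill with loading ramp, one fixed unit. Origin on the worktop at the middle of the ramp's foot; x points level in the uphill direction, y to the left seen uphill, z up. In this frame (mm) the ramp's surface rises straight from x=0, z=0 to x=150, z=32; bearing cheeks at y +-68 are 40 high; behind the rollers a white housing, x 247 to 293, is 64 high, its knob 76.
- ramp: The ramp's sloping surface as an inclined frame: origin at the middle of the foot, x up the slope (12.0 degrees, 153 mm long), y left, z square to it; the jar's centre is 32 mm above it on the slope. Side curbs 12 mm high leave 120 mm between them (y -60 to 60); at the foot two plates 14 mm high flare outward to y +-75 mm, 38 mm before the foot.
- cradle (a point): Where the jar's centre rests when it lies on both rollers: mill frame x=192, y=0, z=57 mm. The rubber rollers (12 mm radius, 124 mm long, easily turning) have their axes along the mill's y at z=23, x=164 and x=220 mm. The jar's centre passes over the near one at z=67 mm, x=164 and then sinks 10 mm between the two by itself.
- gate (a joint): Angle of the swing gate about its upright hinge. 0 rad: shut, the bar lies across the ramp's top (along the mill's -y) against its stop post (x=157, y=-79 mm, 64 mm high); 1.57: along the left-hand side of the ramp, pointing to the foot; larger: farther outward. It starts between 1.57 and 1.85. Light even friction (under 1.5 N at the bar's end); it stays where it is left.
- gate_push (a point): Middle of the outer face of the gate's bar (push here to shut it), 110 mm from the hinge, 57 mm above the worktop. The steel bar is 8 mm thick and 14 mm high (50 to 64 mm above the worktop), reaches 160 mm from the hinge and has a black knob, 14 mm wide, on top near its end (up to 75 mm).
- gate_hinge (a point): Hinge axis of the gate at the bar's mid height, 57 mm above the worktop: mill frame x=148, y=78 mm, on the ramp's left-hand side. Its hub is 20 mm in diameter and 69 mm high.
- vial: Bystander: sample vial, 20x20x55 mm, upright on the right of the jar; origin at the centre of its underside.
- dropper: Bystander: dropper bottle, 31x32x72 mm, upright on the right of the ramp; origin at the centre of its underside.
- timer: Bystander: bench timer, 56x66x18 mm, lying left of the jar near the front edge; origin at the centre of its underside.
- vial_small: Bystander: sample vial, 18x18x58 mm, upright, left of the jar; origin at the centre of its underside.
- dropper_b: Bystander: dropper bottle, 31x32x70 mm, upright, left of the jar by the tube rack; origin at the centre of its underside.

How it is judged:
By the outcome, as a careful person would: the job done as asked, in the order asked, and still so for the second after the job is handed in, with the robot touching nothing.
It also fails if it takes over 58 s, if anything falls off the work surface, if the arm or the gripper's body presses on something with over 40 N, if the wrist force passes 120 N, or if a joint passes its speed limit or range.

ROBOT

A 6-joint arm with a two-finger parallel gripper is mounted at the origin on a cart in front of the work surface, level with it; the furniture and walls round the work are solid. World frame = base frame: x ahead of the robot, y to its left, z up, the work surface at z = 0. Lengths are in m, angles in rad, forces in N, time in s.
With the tool pointing down it reaches from about 0.375 to 0.9 m from the base axis. Payload 3.1 kg.
Tool frame: the origin (TCP) lies on the centre line of the jaws, within the pads' length; the fingertips stand robot.tip_reach ahead of it and the grasp point (between the pads) is the TCP (robot.tip_reach is the distance from the TCP to the fingertips, in m); z points along the fingers, y is the direction in which the jaws open and shut (so a half turn about z gives the same grasp; the last joint's range is limited). The gripper opens to 87 mm and grips with 3 to 60 N. Pads are 19 mm wide; open, the fingers measure 117 mm over their backs; the gripper's body (75 mm by 190 mm) begins 51 mm behind the grasp point.
Start: joints at [-1.308, 0.527, 1.433, -0, 1.181, -0.178], TCP at [0.267, -0.565, 0.242] pointing down, gripper open.
Joint ranges: [-3.08, 3.08], [-0.75, 2.2], [0.22, 2.44], [-1.43, 4.57], [0, 2.65], [-2.85, 2.85]. Speed limits (rad/s): [2.79, 2.79, 3.14, 3.14, 3.14, 3.14].

INTERFACE

Orientations are given as a unit quaternion [x, y, z, w].
In Python, from rig import telemetry, viewer, robot gives the robot as it stands. The module is installed in compiled form; this text tells all that it offers.
- The arm moves only by the tool step_arm, never from a script. Its argument "targets" is a list of rows, each an object of numbers: "dx", "dy", "dz": the shift along the tool's x, y, z in m; "rx", "ry", "rz": the turn, a rotation vector about the tool's x, y, z in degrees. In form: [{"dx": .., "dy": .., "dz": .., "rx": .., "ry": .., "rz": ..}, ...]. A call has exactly 5 rows; each row is the pose to reach, as a shift and turn from the pose measured when the call began, along the tool's axes at that moment; what a row does not reach only later rows make up. A row lasts 1/8 s, in which the tool goes at most 62.5 mm and 10.7 degrees, less where a joint would pass 70% of its speed; a pose out of reach is approached as far as the arm can. A call with a gripper value outside its range is refused whole. "gripper" is the opening, from 0 (shut) to 1 (fully open), set as the call begins (left out, the last holds). The fingers move at their own pace and stop on an object; "force" is the grip in N (left out, the last holds). Time passes only in rows, so rows that repeat a pose let the fingers close, or fill a call up. It gives the time, the measured TCP pose, the force and the opening at its end, in the units of the state.
- telemetry.get_obs(): the state, without advancing time (a new reading comes with each control period).
- viewer.camera(name): name is "scene" or "top" or "wrist"; returns a dict with "img" (480x640x3 uint8, blue, green, red), "depth" (480x640 float32, m along the optical axis (not along the pixel's ray), 0 where there is no reading), "K" (3x3 intrinsics, pixels), "R" (3x3) and "t" (3): a world point X has camera coordinates R X + t. Camera axes: x right, y down, z forward; pixel columns grow to the right and rows downward; lengths in m; the calibration is good to about 2 mm. The wrist camera is an equidistant fisheye: a pixel r from the principal point sees the ray r / f radians off the axis. A picture is of the moment at which its call begins.
- robot.hand_in(): hands the job in, once; it reports no verdict.
The state is a dict: "time": time; "q": joint angles; "joint_velocities": joint speeds; "joint_torque": joint torques, N m; "position": TCP position; "tool_rot": TCP orientation; "ft_force": force on the tool from outside, world axes, zero at the start; "moment": the same for the moment, N m; "grip_width": finger opening in m.
Only numpy, scipy, OpenCV 4.12 (cv2) and the standard library are available. Lean on these libraries where they do the work, as an engineer would, in place of code of your own. Each camera call takes 0.05 s, during which the arm holds its last target.

## Working session

There is one attempt and no reset: what is moved stays moved. The work goes in short steps, Python scripts to look and compute and a tool call to move; the robot and the scene stay as the last step left them, time stands still between calls to the robot, and variables do not carry over. Pictures are saved under pics/ and viewed, and the job is handed in when it is done.

Besides the shell and the picture viewer there is one more tool, called after "Call:" in YAML: its name, and indented under it one key for each argument. step_arm: Moves the arm, as the interface text tells. Its arguments: {"type":"object","properties":{"targets":{"type":"array"},"gripper":{"type":"number"},"force":{"type":"number"}},"required":["targets"]}

```bash
mkdir -p pics; ls
python3 - <<'E'
from rig import telemetry, viewer, robot
import cv2,numpy as np
np.set_printoptions(precision=4,suppress=True)
print(telemetry.get_obs()); print(robot.tip_reach)
for n in ["scene","top"]:
    c=viewer.camera(n); cv2.imwrite(f"pics/{n}0.png",c["img"]); np.savez(f"{n}0.npz",**c); print(n,c["K"],c["R"],c["t"])
print(telemetry.get_obs()["time"])
E
```

```text
pics
{'time': 0.0, 'q': array([-1.3085,  0.5285,  1.4339, -0.    ,  1.1814, -0.1785]), 'joint_velocities': array([ 0.0014,  0.0012,  0.0001, -0.0015,  0.0013, -0.001 ]), 'joint_torque': array([ -0.001 , -44.0037, -17.6594,   0.0631,   0.0583,  -0.0002]), 'position': array([ 0.2665, -0.5646,  0.2406]), 'tool_rot': array([ 0.9758,  0.2186, -0.    , -0.0011]), 'ft_force': array([ 1.    , -0.1668, -0.1709]), 'moment': array([ 0.0448, -0.0291, -0.0303]), 'grip_width': 0.08692854760050475}
0.019
scene [[471.695    0.     323.8301]
 [  0.     471.695  248.74  ]
 [  0.       0.       1.    ]] [[-0.5459 -0.8377 -0.016 ]
 [-0.3452  0.2422 -0.9067]
 [ 0.7634 -0.4894 -0.4214]] [0.1712 0.2959 0.3761]
top [[553.7773   0.     312.2637]
 [  0.     553.7773 242.0958]
 [  0.       0.       1.    ]] [[ 0.0014 -1.     -0.0036]
 [-0.9948 -0.001  -0.1016]
 [ 0.1016  0.0038 -0.9948]] [-0.1728  0.5558  0.9148]
0.1
```

View pics/top0.png

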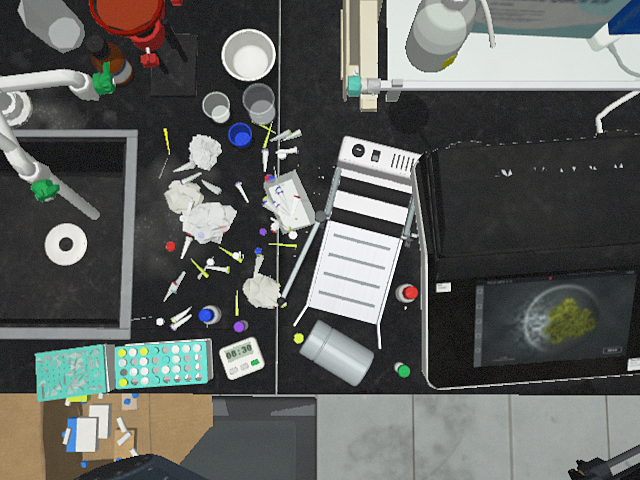

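View pics/scene0.png

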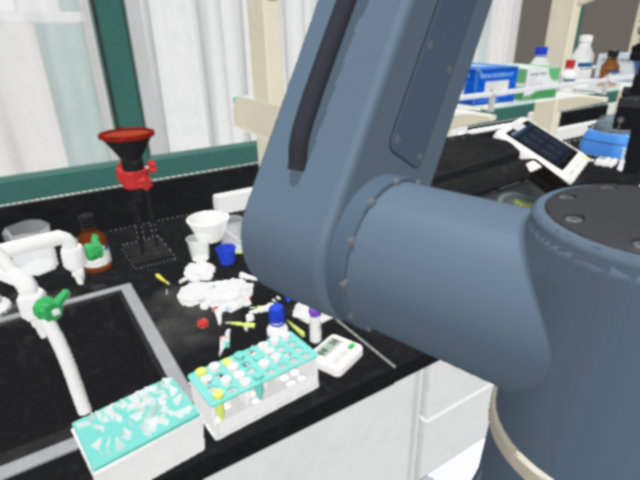

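```bash
cat > h.py <<'E'
import numpy as np,cv2
from rig import telemetry,viewer,robot
np.set_printoptions(precision=4,suppress=True)
def ray(c,u,v,z):
    d=c["R"].T@np.linalg.inv(c["K"])@np.array([u,v,1.0]); o=-c["R"].T@c["t"]
    return o+d*(z-o[2])/d[2]
def proj(c,X):
    p=c["R"]@np.asarray(X)+c["t"]; return (c["K"]@(p/p[2]))[:2]
def cloud(c):
    v,u=np.mgrid[0:480,0:640]; d=c["depth"]
    P=np.stack([u,v,np.ones_like(u)],-1)@np.linalg.inv(c["K"]).T*d[...,None]
    return (P-c["t"])@c["R"]
E
python3 - <<'E'
from h import *
c=dict(np.load("top0.npz"))
W=cloud(c)
im=c["img"]
cr=cv2.resize(im[125:395,230:440],None,fx=2.8,fy=2.2*1.0) if 0 else cv2.resize(im[130:395,225:435],None,fx=2.25,fy=2.25,interpolation=cv2.INTER_CUBIC)
cv2.imwrite("pics/crop0.png",cr)
h=W[...,2]; 
hv=np.clip(h*1000*2.5,0,255).astype(np.uint8)
cv2.imwrite("pics/h0.png",cv2.resize(cv2.applyColorMap(hv,cv2.COLORMAP_JET)[130:395,225:435],None,fx=2.25,fy=2.25,interpolation=cv2.INTER_NEAREST))
for u,v in [(335,355),(430,300),(430,200),(500,200),(500,350),(300,260),(360,90),(360,155)]: print(u,v,W[v,u])
E
```

```text
335 355 [ 0.3706 -0.2089  0.0653]
430 300 [ 0.4585 -0.3522  0.1157]
430 200 [ 0.6058 -0.3468  0.156 ]
500 200 [ 0.5988 -0.437   0.1952]
500 350 [ 0.3797 -0.4703  0.0736]
300 260 [ 0.5231 -0.1523  0.0618]
360 90 [ 0.7263 -0.234   0.2797]
360 155 [ 0.6949 -0.2505  0.0761]
```

View pics/crop0.png

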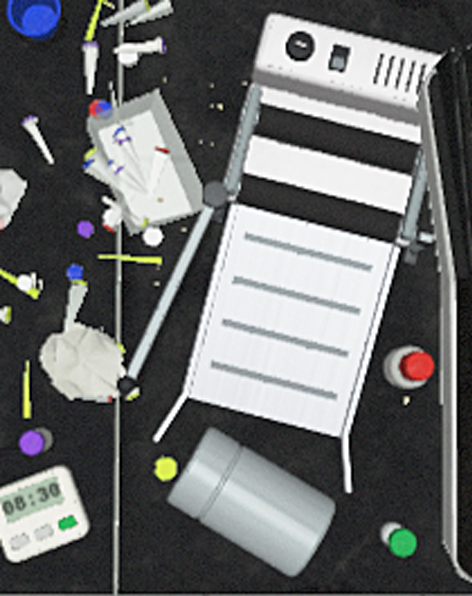

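View pics/h0.png

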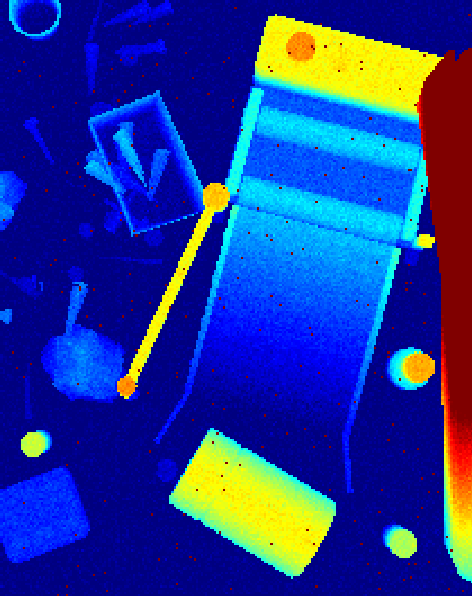

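Run:
```python
from h import *
c=dict(np.load("top0.npz")); W=cloud(c); h=W[...,2]; hsv=cv2.cvtColor(c["img"],cv2.COLOR_BGR2HSV)
U=lambda x,y:(225+x/2.25,130+y/2.25)
# hub, post, knobs from crop pixels
hub=ray(c,*U(215,196),.069); post=ray(c,*U(425,241),.064); knob=ray(c,*U(127,386),.075)
print("hub",hub,"post",post,"knob",knob)
d=post-hub; a=np.arctan2(d[1],d[0])-np.arctan2(-157,9)
print("yaw hub-post",a,np.linalg.norm(d[:2]))
# housing points: height 0.056..0.072 in region
m=np.zeros((480,640),bool); m[132:172,335:425]=1
P=W[m&(h>.056)&(h<.070)][:,:2]; r=cv2.minAreaRect((P*1000).astype(np.float32)); print("housing",r,len(P))
# jar
m[:]=0; m[315:390,298:378]=1
P=W[m&(h>.04)&(h<.075)]; r=cv2.minAreaRect((P[:,:2]*1000).astype(np.float32)); print("jar",r,len(P), np.percentile(P[:,2],[50,99]))
# jar axis through top ridge
T=P[P[:,2]>.060]; C=np.cov(T[:,:2].T); w,v=np.linalg.eigh(C); print("ridge",T.mean(0),v[:,1])
np.save("x.npy",0)
for a_ in [a]:
  R=np.array([[np.cos(a_),-np.sin(a_)],[np.sin(a_),np.cos(a_)]]); o=hub[:2]-R@[.148,.078]
  o2=(o+post[:2]-R@[.157,-.079])/2; print("origin",o,o2)
  o=o2
  ML=(W[...,:2]-o)@R
  P=ML[m&(h>.04)&(h<.075)]; r=cv2.minAreaRect((P*1000).astype(np.float32)); print("jar mill",r)
  print("knob mill",(knob[:2]-o)@R)
  # machine edge
  for z0 in (.09,.12,.15):
    for x in np.arange(-.08,.3,.04):
      s=(abs(ML[...,0]-x)<.01)&(h>z0)&(h<.4)&(ML[...,1]<-.04)&(ML[...,1]>-.3)
      if s.sum(): print(z0,round(x,2),"ymax",np.percentile(ML[...,1][s],99).round(3))
  for nm,x,y,z in [("red",417,367,.072),("green",403,543,.055),("white hood edge",0,0,.28),("yel",165,468,.02)]:
    print(nm,(ray(c,*U(x,y),z)[:2]-o)@R)
  for X in [(0,.06,0),(0,-.06,0),(.15,.06,.032),(.15,-.06,.032),(.247,.06,.064),(.293,.06,.064),(-.038,.075,.014),(-.038,-.075,.014)]:
    p=proj(c,[*(o+R@X[:2]),X[2]]); print(X,((p-[225,130])*2.25).round(0))
```

```text
hub [ 0.593  -0.1858  0.069 ] post [ 0.5608 -0.3387  0.064 ] knob [ 0.4556 -0.1232  0.075 ]
yaw hub-post -0.2648576365024331 0.15623017451723362
housing ((694.7290649414062, -283.3840026855469), (133.09242248535156, 47.27299118041992), 75.61119842529297) 1763
jar ((371.1011657714844, -212.43014526367188), (108.93040466308594, 62.286346435546875), 58.94542694091797) 2556 [0.0602 0.0671]
ridge [ 0.3712 -0.2129  0.0632] [0.5236 0.852 ]
origin [ 0.4297 -0.2223] [ 0.4298 -0.2218]
jar mill ((-59.122859954833984, -6.283607482910156), (108.9303970336914, 62.28636169433594), 74.1206283569336)
knob mill [-0.001  0.102]
0.09 -0.08 ymax -0.293
0.09 0.04 ymax -0.118
0.09 0.08 ymax -0.103
0.09 0.12 ymax -0.089
0.09 0.16 ymax -0.075
0.09 0.2 ymax -0.062
0.09 0.24 ymax -0.048
0.09 0.28 ymax -0.056
0.12 -0.08 ymax -0.293
0.12 0.08 ymax -0.103
0.12 0.12 ymax -0.089
0.12 0.16 ymax -0.076
0.12 0.2 ymax -0.065
0.12 0.24 ymax -0.059
0.12 0.28 ymax -0.067
0.15 -0.08 ymax -0.293
0.15 0.12 ymax -0.1
0.15 0.16 ymax -0.088
0.15 0.2 ymax -0.074
0.15 0.24 ymax -0.06
0.15 0.28 ymax -0.077
red [ 0.0665 -0.094 ]
green [-0.0571 -0.118 ]
white hood edge [0.1934 0.2182]
yel [-0.0535  0.0611]
(0, 0.06, 0) [186. 399.]
(0, -0.06, 0) [336. 440.]
(0.15, 0.06, 0.032) [237. 207.]
(0.15, -0.06, 0.032) [391. 248.]
(0.247, 0.06, 0.064) [273.  75.]
(0.293, 0.06, 0.064) [289.  16.]
(-0.038, 0.075, 0.014) [153. 443.]
(-0.038, -0.075, 0.014) [345. 496.]
```

```bash
cat >> h.py <<'E'
from scipy.spatial.transform import Rotation as Ro
YAW=-.255; O=np.array([.4298,-.2218])
def m2w(x,y): c,s=np.cos(YAW),np.sin(YAW); return O+np.array([c*x-s*y,s*x+c*y])
def w2m(p): c,s=np.cos(YAW),np.sin(YAW); d=np.asarray(p)[:2]-O; return np.array([c*d[0]+s*d[1],-s*d[0]+c*d[1]])
def plan(x,y,z,yawdeg,tilt=0):
    """mill x,y (m), z TCP, tool-x yaw rel. to mill x (deg), tilt about mill y (deg, + leans the body uphill->tips back... )"""
    s=telemetry.get_obs(); R=Ro.from_quat(s["tool_rot"])
    yw=np.degrees(YAW)+yawdeg
    T=Ro.from_euler('z',np.degrees(YAW),degrees=True)*Ro.from_euler('y',tilt,degrees=True)*Ro.from_euler('z',yawdeg,degrees=True)*Ro.from_euler('x',180,degrees=True)
    p=np.array([*m2w(x,y),z]); d=R.inv().apply(p-s["position"]); rv=np.degrees((R.inv()*T).as_rotvec())
    print("t",s["time"],"pos",s["position"],"mill",w2m(s["position"]),"F",s["ft_force"],"w",s["grip_width"])
    print("target world",p,"d mm",(d*1000).round(1),"rot",rv.round(1))
E
python3 -c "
from h import *
plan(-.105,.007,.12,-15.6)"
```

```text
t 0.1 pos [ 0.2665 -0.5646  0.2406] mill [-0.0715 -0.3729] F [ 0.3082 -0.3578  0.1274] w 0.08699196817772659
target world [ 0.33   -0.1885  0.12  ] d mm [ 217.8 -312.8  121.3] rot [-0.1  0.  55.5]
```

Call:
step_arm:
  targets:
    - {"dx": 0.042,"dy": -0.06,"dz": 0.01,"rz": 8}
    - {"dx": 0.08,"dy": -0.118,"dz": 0.02,"rz": 18}
    - {"dx": 0.12,"dy": -0.172,"dz": 0.04,"rz": 28}
    - {"dx": 0.155,"dy": -0.225,"dz": 0.06,"rz": 38}
    - {"dx": 0.19,"dy": -0.275,"dz": 0.08,"rz": 48}
  gripper: 0.69
  force: 10

```text
invalid input
```

```bash
python3 -c "
from h import *
plan(-.105,.007,.12,-15.6)
for n in ['wrist','top']:
  c=viewer.camera(n); cv2.imwrite(f'pics/{n}1.png',c['img'])
"
```

```text
t 0.1 pos [ 0.2665 -0.5646  0.2406] mill [-0.0715 -0.3729] F [ 0.3082 -0.3578  0.1274] w 0.08699196817772659
target world [ 0.33   -0.1885  0.12  ] d mm [ 217.8 -312.8  121.3] rot [-0.1  0.  55.5]
```

View pics/wrist1.png

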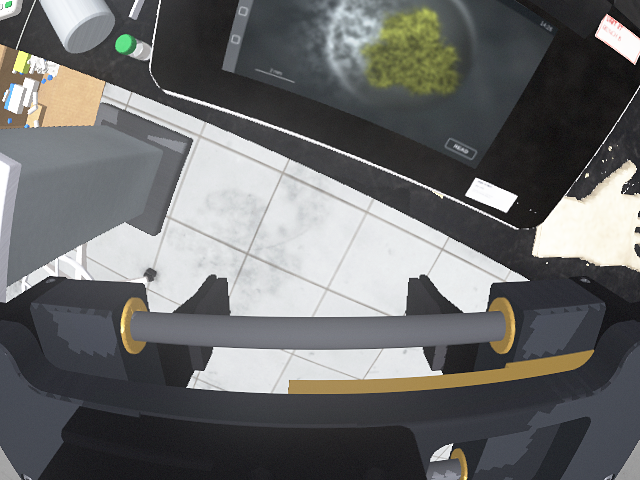

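View pics/top1.png

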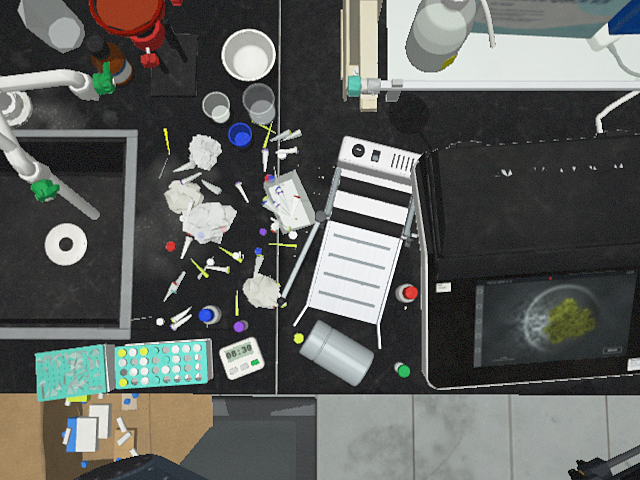

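The wrist picture shows the wide gripper body along the jaw direction, and the top picture shows the scene is unchanged. The call was refused, probably because every row needs all six keys.

Call:
step_arm:
  targets:
    - {"dx": 0.042,"dy": -0.06,"dz": 0.01,"rx": 0,"ry": 0,"rz": 8}
    - {"dx": 0.08,"dy": -0.118,"dz": 0.02,"rx": 0,"ry": 0,"rz": 18}
    - {"dx": 0.12,"dy": -0.172,"dz": 0.04,"rx": 0,"ry": 0,"rz": 28}
    - {"dx": 0.155,"dy": -0.225,"dz": 0.06,"rx": 0,"ry": 0,"rz": 38}
    - {"dx": 0.19,"dy": -0.275,"dz": 0.08,"rx": 0,"ry": 0,"rz": 48}
  gripper: 0.69
  force: 10

```text
time: 0.82
position: [0.3161, -0.2641, 0.171]
tool_rot: [0.98, -0.2, 0.0, -0.0]
ft_force: [1.1, 0.9, -0.9]
grip_width: 0.0607
```

```bash
python3 -c "
from h import *
plan(-.105,.007,.12,-15.6)
"
```

```text
t 0.825 pos [ 0.3161 -0.2641  0.171 ] mill [-0.0994 -0.0696] F [ 1.0529  0.9334 -0.8596] w 0.06068253915258323
target world [ 0.33   -0.1885  0.12  ] d mm [-16.9 -74.9  51.1] rot [-0.  -0.   7.1]
```

Call:
step_arm:
  targets:
    - {"dx": -0.012,"dy": -0.05,"dz": 0.0,"rx": 0,"ry": 0,"rz": 5}
    - {"dx": -0.018,"dy": -0.075,"dz": 0.02,"rx": 0,"ry": 0,"rz": 7}
    - {"dx": -0.018,"dy": -0.075,"dz": 0.05,"rx": 0,"ry": 0,"rz": 7}
    - {"dx": -0.018,"dy": -0.075,"dz": 0.05,"rx": 0,"ry": 0,"rz": 7}
    - {"dx": -0.018,"dy": -0.075,"dz": 0.05,"rx": 0,"ry": 0,"rz": 7}

```text
time: 1.45
position: [0.3294, -0.1886, 0.1215]
tool_rot: [0.966, -0.26, 0.001, -0.0]
ft_force: [-0.4, 0.5, -0.3]
grip_width: 0.0601
```

```bash
python3 -c "
from h import *
plan(-.105,.007,.037,-15.6)
c=viewer.camera('top'); cv2.imwrite(f'pics/top2.png',c['img'])
"
```

```text
t 1.45 pos [ 0.3294 -0.1886  0.1215] mill [-0.1055  0.0068] F [-0.387   0.4703 -0.3014] w 0.06006035358976422
target world [ 0.33   -0.1885  0.037 ] d mm [ 0.3 -0.3 84.5] rot [-0.  -0.1  0.1]
```

View pics/top2.png

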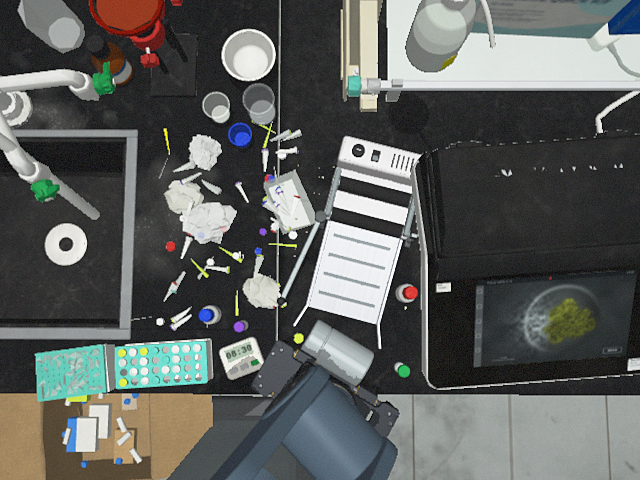

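The gripper sits behind the jar, at about (325, 385), and is clear of the timer and vials. I'll descend.

Call:
step_arm:
  targets:
    - {"dx": 0,"dy": 0,"dz": 0.03,"rx": 0,"ry": 0,"rz": 0}
    - {"dx": 0,"dy": 0,"dz": 0.06,"rx": 0,"ry": 0,"rz": 0}
    - {"dx": 0,"dy": 0,"dz": 0.084,"rx": 0,"ry": 0,"rz": 0}
    - {"dx": 0,"dy": 0,"dz": 0.084,"rx": 0,"ry": 0,"rz": 0}
    - {"dx": 0,"dy": 0,"dz": 0.084,"rx": 0,"ry": 0,"rz": 0}

```text
time: 2.12
position: [0.3301, -0.1896, 0.0386]
tool_rot: [0.966, -0.26, 0.002, 0.001]
ft_force: [0.3, -0.2, -0.3]
grip_width: 0.0604
```

```bash
python3 -c "
from h import *
plan(-.095,.009,.037,-5)
plan(-.085,.01,.037,0)
c=viewer.camera('wrist'); cv2.imwrite(f'pics/wrist3.png',c['img'])
"
```

```text
t 2.125 pos [ 0.3301 -0.1896  0.0386] mill [-0.1046  0.006 ] F [ 0.3024 -0.1749 -0.2695] w 0.060387991938238926
target world [ 0.3401 -0.1891  0.037 ] d mm [ 8.5 -5.5  1.6] rot [  0.   -0.2 -10.6]
t 2.125 pos [ 0.3301 -0.1896  0.0386] mill [-0.1046  0.006 ] F [ 0.3024 -0.1749 -0.2695] w 0.060387991938238926
target world [ 0.3501 -0.1907  0.037 ] d mm [17.8 -9.1  1.7] rot [  0.1  -0.2 -15.6]
```

View pics/wrist3.png

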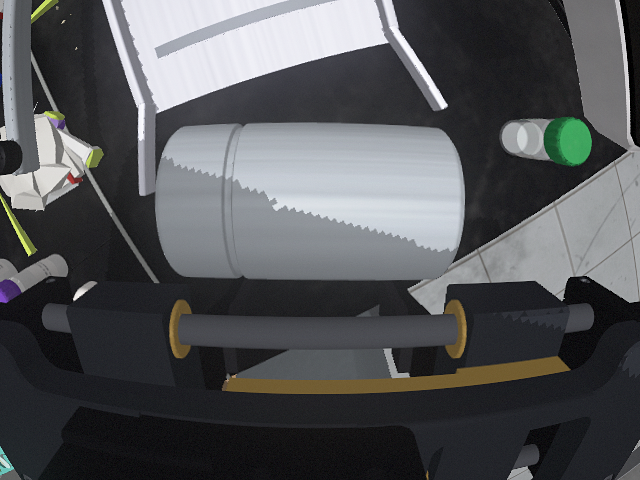

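Jar fills (155–465, 125–278) in the wrist view, parallel to the jaws and in front of both fingers. I'll advance slowly to touch it, then turn it square.

Call:
step_arm:
  targets:
    - {"dx": 0.003,"dy": 0,"dz": 0.001,"rx": 0,"ry": 0,"rz": -1}
    - {"dx": 0.006,"dy": -0.001,"dz": 0.001,"rx": 0,"ry": 0,"rz": -3}
    - {"dx": 0.009,"dy": -0.002,"dz": 0.001,"rx": 0,"ry": 0,"rz": -5}
    - {"dx": 0.011,"dy": -0.003,"dz": 0.001,"rx": 0,"ry": 0,"rz": -7}
    - {"dx": 0.013,"dy": -0.004,"dz": 0.001,"rx": 0,"ry": 0,"rz": -9}

```text
time: 2.8
position: [0.3436, -0.1926, 0.0378]
tool_rot: [0.983, -0.183, 0.002, 0.001]
ft_force: [-1.6, 0.2, 0.3]
grip_width: 0.0603
```

```bash
cat > jar.py <<'E'
from h import *
import sys
def jar(tag):
    c=viewer.camera('top'); cv2.imwrite(f'pics/top{tag}.png',c['img']); np.savez("last.npz",**c)
    W=cloud(c); d=W[...,:2]-O; cc,s=np.cos(YAW),np.sin(YAW); X=cc*d[...,0]+s*d[...,1]; Y=-s*d[...,0]+cc*d[...,1]; h=W[...,2]
    g=np.maximum(0,X*np.tan(np.radians(12)))
    hsv=cv2.cvtColor(c['img'],cv2.COLOR_BGR2HSV)
    m=(abs(Y)<.085)&(X>-.12)&(X<.23)&(h>g+.03)&(h<g+.074)
    P=np.stack([X[m],Y[m]],1).astype(np.float32)*1000
    n,l=cv2.connectedComponents(m.astype(np.uint8)); 
    k=max(range(1,n),key=lambda i:(l==i).sum()); P=np.stack([X[l==k],Y[l==k]],1).astype(np.float32)*1000
    r=cv2.minAreaRect(P); print("jar mill",np.array(r[0]).round(1),np.array(r[1]).round(1),round(r[2],1),"n",len(P)," ymin/max",np.percentile(P[:,1],[.5,99.5]).round(1),"xmin/max",np.percentile(P[:,0],[.5,99.5]).round(1))
if __name__=="__main__":
    tag=sys.argv[1]; jar(tag)
    if len(sys.argv)>2:
        c=viewer.camera('wrist'); cv2.imwrite(f'pics/wrist{tag}.png',c['img'])
E
python3 jar.py 4 w; python3 -c "
from h import *
plan(-.087,.0,.037,0)"
```

```text
jar mill [-41.  -10.8] [109.6  54.2] 74.1 n 2016  ymin/max [-66.2  45.7] xmin/max [-65.5  -3.7]
t 2.9 pos [ 0.3437 -0.1927  0.0378] mill [-0.0906  0.0064] F [-0.7171  0.8217  0.3095] w 0.05982270408654906
target world [ 0.3456 -0.1999  0.037 ] d mm [4.3 6.  0.8] rot [ 0.1 -0.2 -6.5]
```

View pics/wrist4.png

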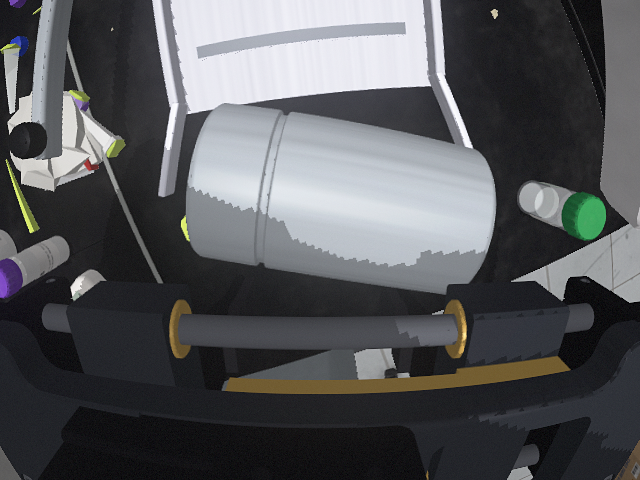

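The jar simply rolled ahead without yawing: it is still about 16° skewed, centre near (-43, -10) mm, right end near the flare. I'll square the tool, open wider and push only at the right end while watching.

Call:
step_arm:
  targets:
    - {"dx": 0.0,"dy": 0.002,"dz": 0.001,"rx": 0,"ry": 0,"rz": -1}
    - {"dx": 0.001,"dy": 0.004,"dz": 0.001,"rx": 0,"ry": 0,"rz": -2.5}
    - {"dx": 0.002,"dy": 0.006,"dz": 0.001,"rx": 0,"ry": 0,"rz": -4}
    - {"dx": 0.004,"dy": 0.006,"dz": 0.001,"rx": 0,"ry": 0,"rz": -5.5}
    - {"dx": 0.006,"dy": 0.006,"dz": 0.001,"rx": 0,"ry": 0,"rz": -6.5}
  gripper: 0.86

```text
time: 3.52
position: [0.3465, -0.1999, 0.0368]
tool_rot: [0.992, -0.127, 0.001, 0.0]
ft_force: [-3.0, 0.4, 1.2]
grip_width: 0.0745
```

```bash
python3 jar.py 5 w; python3 -c "
from h import *
plan(-.080,.0,.037,0)"
```

```text
jar mill [-34.4 -12.4] [109.6  63.5] 74.4 n 2168  ymin/max [-69.1  44.6] xmin/max [-58.6   6.8]
t 3.625 pos [ 0.3467 -0.2     0.0368] mill [-0.0859  0.0002] F [-1.8502  0.7189  1.2217] w 0.07496422404826283
target world [ 0.3524 -0.2016  0.037 ] d mm [ 5.9  0.2 -0.2] rot [ 0.1 -0.2  0. ]
```

View pics/wrist5.png

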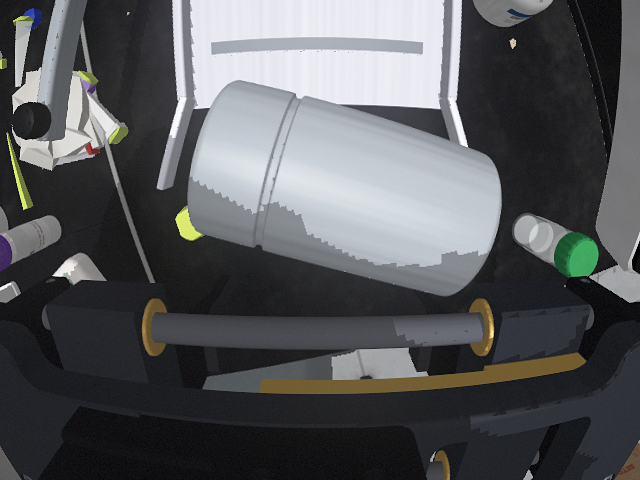

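View pics/top5.png

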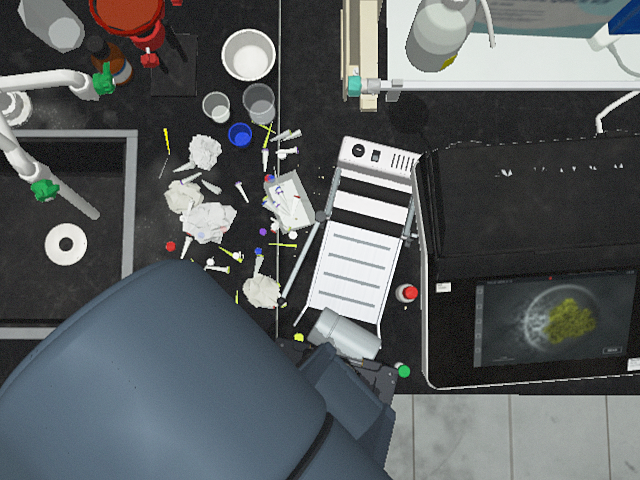

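Jar still skewed by about 16° (wrist view: (190–500, 80–295)), its right front corner near the right flare at (455, 130). I'll continue slowly at the right end.

Call:
step_arm:
  targets:
    - {"dx": 0.002,"dy": 0,"dz": 0,"rx": 0,"ry": 0,"rz": 0}
    - {"dx": 0.004,"dy": 0,"dz": 0,"rx": 0,"ry": 0,"rz": 0}
    - {"dx": 0.006,"dy": 0,"dz": 0,"rx": 0,"ry": 0,"rz": 0}
    - {"dx": 0.008,"dy": 0,"dz": 0,"rx": 0,"ry": 0,"rz": 0}
    - {"dx": 0.01,"dy": 0,"dz": 0,"rx": 0,"ry": 0,"rz": 0}

```text
time: 4.25
position: [0.3566, -0.2026, 0.0369]
tool_rot: [0.992, -0.127, 0.001, 0.001]
ft_force: [-2.5, 0.1, 1.5]
grip_width: 0.0749
```

```bash
python3 jar.py 6 w; python3 -c "
from h import *
plan(-.080,.0,.037,0)"
```

```text
jar mill [-26.1  -9.9] [109.4  59.8] 80.3 n 1933  ymin/max [-64.9  45.6] xmin/max [-47.4   9.6]
t 4.35 pos [ 0.357  -0.2029  0.0369] mill [-0.0752 -0.0001] F [-1.7696  1.3598 -0.3542] w 0.07457648500584313
target world [ 0.3524 -0.2016  0.037 ] d mm [-4.8 -0.1 -0.2] rot [ 0.1 -0.2  0. ]
```

View pics/wrist6.png

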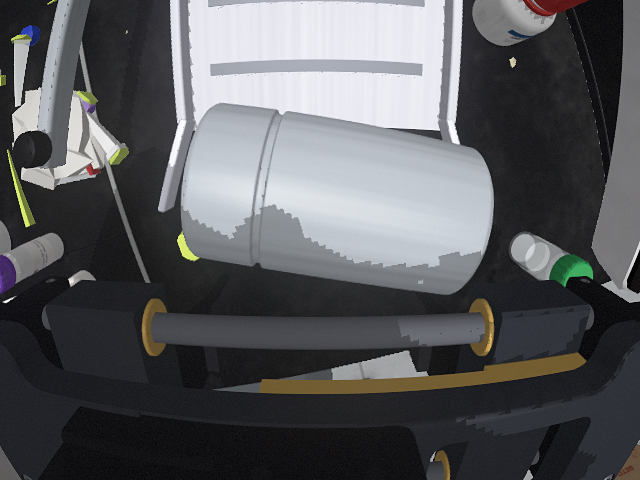

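It is turning (skew now about 10°) and centring as it meets the flare, at low force. Continue.

Call:
step_arm:
  targets:
    - {"dx": 0.002,"dy": 0,"dz": 0,"rx": 0,"ry": 0,"rz": 0}
    - {"dx": 0.004,"dy": 0,"dz": 0,"rx": 0,"ry": 0,"rz": 0}
    - {"dx": 0.006,"dy": 0,"dz": 0,"rx": 0,"ry": 0,"rz": 0}
    - {"dx": 0.008,"dy": 0,"dz": 0,"rx": 0,"ry": 0,"rz": 0}
    - {"dx": 0.01,"dy": 0,"dz": 0,"rx": 0,"ry": 0,"rz": 0}

```text
time: 4.97
position: [0.3669, -0.2055, 0.0369]
tool_rot: [0.992, -0.127, 0.002, 0.001]
ft_force: [-2.1, 0.2, 1.3]
grip_width: 0.0744
```

```bash
python3 jar.py 7 w; python3 -c "
from h import *
plan(-.080,.0,.037,0)"
```

```text
jar mill [-14.2  -7.4] [109.4  48.7] 86.3 n 1676  ymin/max [-61.7  46.8] xmin/max [-36.1  11.9]
t 5.075 pos [ 0.3673 -0.2058  0.0369] mill [-0.0645 -0.0003] F [-0.7891  0.3518  0.2917] w 0.07461962609935653
target world [ 0.3524 -0.2016  0.037 ] d mm [-15.5  -0.3  -0.2] rot [ 0.1 -0.3  0.1]
```

View pics/wrist7.png

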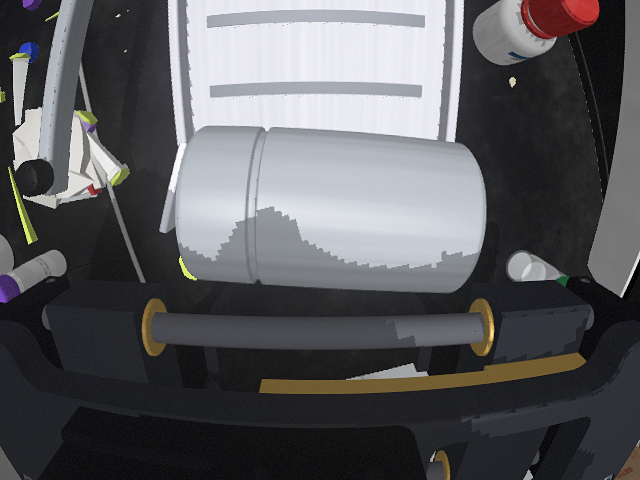

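Skew is down to about 4°. One more push to bring it square into the mouth, still on the flat.

Call:
step_arm:
  targets:
    - {"dx": 0.002,"dy": 0,"dz": 0,"rx": 0,"ry": 0,"rz": 0}
    - {"dx": 0.005,"dy": 0,"dz": 0,"rx": 0,"ry": 0,"rz": 0}
    - {"dx": 0.008,"dy": 0,"dz": 0,"rx": 0,"ry": 0,"rz": 0}
    - {"dx": 0.01,"dy": 0,"dz": 0,"rx": 0,"ry": 0,"rz": 0}
    - {"dx": 0.011,"dy": 0,"dz": 0,"rx": 0,"ry": 0,"rz": 0}

```text
time: 5.7
position: [0.3783, -0.2089, 0.037]
tool_rot: [0.992, -0.127, 0.003, 0.002]
ft_force: [-1.1, 0.2, 0.5]
grip_width: 0.0745
```

```bash
python3 jar.py 8 w; python3 -c "
from h import *
plan(-.080,.0,.037,0)"
```

```text
jar mill [-1.9 -6. ] [109.3  43.8] 89.5 n 1476  ymin/max [-59.5  48.1] xmin/max [-23.5  19.8]
t 5.8 pos [ 0.3783 -0.2088  0.037 ] mill [-0.0531 -0.0004] F [ 0.5221 -0.3538 -0.6172] w 0.07502228359659069
target world [ 0.3524 -0.2016  0.037 ] d mm [-26.9  -0.5  -0.2] rot [ 0.2 -0.3  0.1]
```

View pics/wrist8.png

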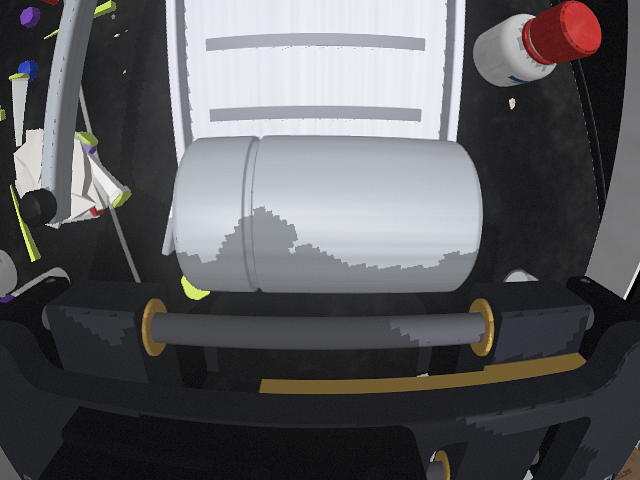

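```bash
python3 -c "
from h import *
print(telemetry.get_obs()['q'])
plan(-.066,-.004,.14,90)
plan(-.066,-.004,.037,90)"
```

```text
[-0.7645  0.6862  2.0659  0.0015  0.383   1.0587]
t 5.8 pos [ 0.3783 -0.2088  0.037 ] mill [-0.0531 -0.0004] F [ 0.5221 -0.3538 -0.6172] w 0.07502228359659069
target world [ 0.3649 -0.209   0.14  ] d mm [ -12.3    3.8 -103.1] rot [  0.4  -0.1 -89.9]
t 5.8 pos [ 0.3783 -0.2088  0.037 ] mill [-0.0531 -0.0004] F [ 0.5221 -0.3538 -0.6172] w 0.07502228359659069
target world [ 0.3649 -0.209   0.037 ] d mm [-12.9   3.6  -0.1] rot [  0.4  -0.1 -89.9]
```

Jar now square (0.5°) and on the flat at x ≈ -12 mm. I'll back off, rise, and turn the jaws along the slope, because the tall instrument on the right leaves no room for the wide gripper body.

Call:
step_arm:
  targets:
    - {"dx": -0.01,"dy": 0,"dz": 0,"rx": 0,"ry": 0,"rz": 0}
    - {"dx": -0.014,"dy": 0,"dz": -0.03,"rx": 0,"ry": 0,"rz": 0}
    - {"dx": -0.012,"dy": 0,"dz": -0.07,"rx": 0,"ry": 0,"rz": -6}
    - {"dx": -0.012,"dy": 0.002,"dz": -0.09,"rx": 0,"ry": 0,"rz": -16}
    - {"dx": -0.012,"dy": 0.004,"dz": -0.09,"rx": 0,"ry": 0,"rz": -26}
  gripper: 0

```text
time: 6.42
position: [0.3653, -0.2097, 0.1284]
tool_rot: [0.995, 0.103, 0.003, 0.004]
ft_force: [-1.2, 0.7, -1.0]
grip_width: 0.0329
```

Call:
step_arm:
  targets:
    - {"dx": 0,"dy": 0,"dz": 0,"rx": 0,"ry": 0,"rz": -10}
    - {"dx": 0,"dy": 0,"dz": 0,"rx": 0,"ry": 0,"rz": -20}
    - {"dx": 0,"dy": 0,"dz": 0,"rx": 0,"ry": 0,"rz": -30}
    - {"dx": 0,"dy": 0,"dz": 0,"rx": 0,"ry": 0,"rz": -40}
    - {"dx": 0,"dy": 0,"dz": 0,"rx": 0,"ry": 0,"rz": -50}

```text
time: 7.05
position: [0.3645, -0.2093, 0.1282]
tool_rot: [0.857, 0.516, 0.001, 0.005]
ft_force: [0.4, 0.1, 0.7]
grip_width: 0.0005
```

```bash
python3 jar.py 9 w; python3 -c "
from h import *
plan(-.070,-.004,.037,90)"
```

```text
jar mill [-11.4  26.8] [43.9 63.8] 88.9 n 923  ymin/max [ 5.2 48.4] xmin/max [-42.1  19.8]
t 7.15 pos [ 0.3646 -0.2094  0.1283] mill [-0.0662 -0.0044] F [-0.5138 -0.6364  0.8158] w 0.0004599169866934274
target world [ 0.3611 -0.208   0.037 ] d mm [-0.3 -4.6 91.2] rot [  0.5   0.2 -13.6]
```

View pics/top9.png

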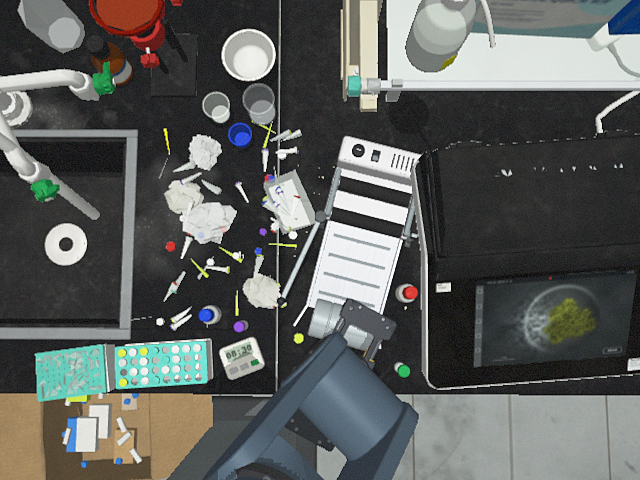

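View pics/wrist9.png

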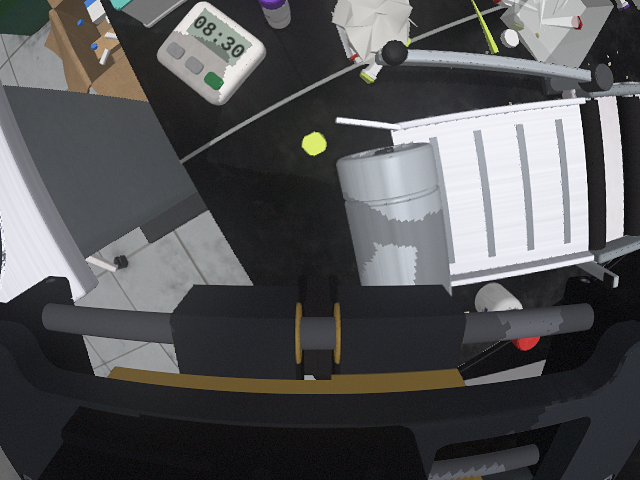

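Call:
step_arm:
  targets:
    - {"dx": 0,"dy": -0.004,"dz": 0.01,"rx": 0.5,"ry": 0,"rz": -7}
    - {"dx": 0,"dy": -0.005,"dz": 0.02,"rx": 0.5,"ry": 0,"rz": -13.5}
    - {"dx": 0,"dy": -0.005,"dz": 0.05,"rx": 0.5,"ry": 0,"rz": -13.5}
    - {"dx": 0,"dy": -0.005,"dz": 0.08,"rx": 0.5,"ry": 0,"rz": -13.5}
    - {"dx": 0,"dy": -0.005,"dz": 0.091,"rx": 0.5,"ry": 0,"rz": -13.5}

```text
time: 7.78
position: [0.3601, -0.207, 0.036]
tool_rot: [0.793, 0.61, -0.001, -0.0]
ft_force: [0.4, 0.2, -1.2]
grip_width: 0.0005
```

```bash
python3 jar.py 10 w; python3 -c "
from h import *
plan(-.055,-.004,.037,90)"
```

```text
jar mill [-11.5  37.8] [63.4 21.8] 0.1 n 465  ymin/max [27.3 48.6] xmin/max [-42.5  19.8]
t 7.875 pos [ 0.3603 -0.2071  0.0364] mill [-0.071  -0.0034] F [-0.0284  0.2944 -0.7946] w 0.0005067911048164441
target world [ 0.3756 -0.2118  0.037 ] d mm [-0.6 16.  -0.6] rot [-0.1  0.1 -0.2]
```

View pics/wrist10.png

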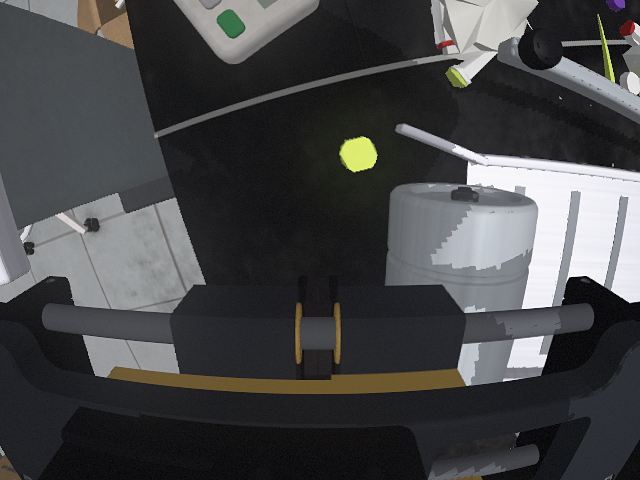

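Jaws closed along the slope behind the jar; jar unmoved at x ≈ -11.5 mm. I'll creep to contact.

Call:
step_arm:
  targets:
    - {"dx": 0,"dy": 0.005,"dz": 0,"rx": 0,"ry": 0,"rz": 0}
    - {"dx": 0,"dy": 0.009,"dz": 0,"rx": 0,"ry": 0,"rz": 0}
    - {"dx": 0,"dy": 0.012,"dz": 0,"rx": 0,"ry": 0,"rz": 0}
    - {"dx": 0,"dy": 0.014,"dz": 0,"rx": 0,"ry": 0,"rz": 0}
    - {"dx": 0,"dy": 0.016,"dz": 0,"rx": 0,"ry": 0,"rz": 0}

```text
time: 8.5
position: [0.3759, -0.2112, 0.0366]
tool_rot: [0.792, 0.61, -0.001, -0.0]
ft_force: [1.0, -0.2, 0.5]
grip_width: 0.0006
```

```bash
python3 jar.py 11; python3 -c "
from h import *
plan(-.045,-.004,.037,90)"
```

```text
jar mill [-10.4  37.9] [21.6 61.4] 88.7 n 365  ymin/max [26.9 48.6] xmin/max [-38.4  19.9]
t 8.55 pos [ 0.3762 -0.2114  0.0365] mill [-0.0545 -0.0035] F [-0.591  -1.115  -0.2915] w 0.00045906184685139465
target world [ 0.3852 -0.2143  0.037 ] d mm [-0.5  9.5 -0.5] rot [-0.1  0.1 -0.2]
```

Call:
step_arm:
  targets:
    - {"dx": 0,"dy": 0.002,"dz": 0,"rx": 0,"ry": 0,"rz": 0}
    - {"dx": 0,"dy": 0.004,"dz": 0,"rx": 0,"ry": 0,"rz": 0}
    - {"dx": 0,"dy": 0.006,"dz": 0,"rx": 0,"ry": 0,"rz": 0}
    - {"dx": 0,"dy": 0.008,"dz": 0,"rx": 0,"ry": 0,"rz": 0}
    - {"dx": 0,"dy": 0.01,"dz": 0,"rx": 0,"ry": 0,"rz": 0}

```text
time: 9.18
position: [0.3858, -0.2139, 0.0365]
tool_rot: [0.792, 0.61, -0.001, -0.0]
ft_force: [-1.1, 1.1, 0.5]
grip_width: 0.0007
```

```bash
python3 jar.py 12; python3 -c "
from h import *
plan(-.035,-.004,.039,90)"
```

```text
jar mill [-0.4 37.8] [21.6 53.3] 88.1 n 303  ymin/max [26.7 48.4] xmin/max [-25.  26.]
t 9.225 pos [ 0.3862 -0.2142  0.0365] mill [-0.0441 -0.0037] F [-0.4197  0.1649  0.5985] w 0.0006590246254733681
target world [ 0.3949 -0.2168  0.039 ] d mm [-0.3  9.1 -2.5] rot [-0.1  0.1 -0.2]
```

Call:
step_arm:
  targets:
    - {"dx": -0.0005,"dy": 0.003,"dz": 0,"rx": 0,"ry": 0,"rz": 0}
    - {"dx": -0.001,"dy": 0.006,"dz": -0.0015,"rx": 0,"ry": 0,"rz": 0}
    - {"dx": -0.001,"dy": 0.009,"dz": -0.0022,"rx": 0,"ry": 0,"rz": 0}
    - {"dx": -0.001,"dy": 0.0125,"dz": -0.003,"rx": 0,"ry": 0,"rz": 0}
    - {"dx": -0.001,"dy": 0.016,"dz": -0.0038,"rx": 0,"ry": 0,"rz": 0}

```text
time: 9.85
position: [0.4013, -0.219, 0.0403]
tool_rot: [0.792, 0.61, -0.001, -0.0]
ft_force: [-4.4, 0.2, 2.5]
grip_width: 0.0002
```

```bash
python3 jar.py 13 w; python3 -c "
from h import *
plan(-.010,-.005,.044,90)"
```

```text
jar mill [17.8 37.2] [22.6 49.6] 88.1 n 268  ymin/max [25.5 48.4] xmin/max [-4.1 42.3]
t 9.95 pos [ 0.4023 -0.2197  0.0404] mill [-0.0271 -0.0049] F [-2.2     0.4276  1.2389] w 0.00041117299090959875
target world [ 0.4189 -0.2241  0.044 ] d mm [-0.  17.1 -3.6] rot [ 0.   0.2 -0.2]
```

View pics/wrist13.png

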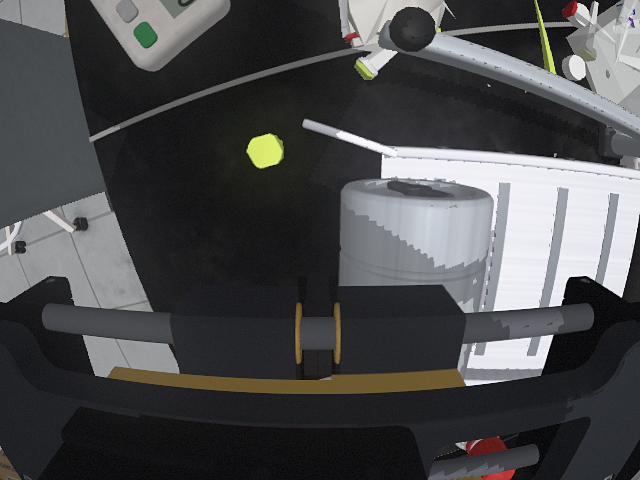

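View pics/top13.png

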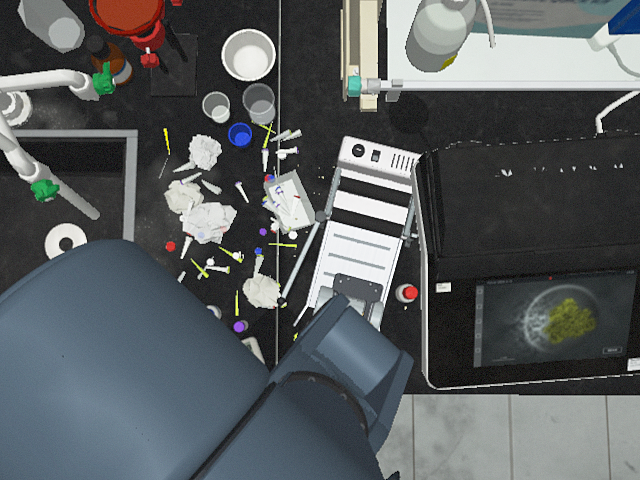

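Jar is square on the foot of the ramp (wrist view (340–495, 180–…)), contact force about 2–4 N. I'll keep climbing slowly.

Call:
step_arm:
  targets:
    - {"dx": 0,"dy": 0.0035,"dz": -0.0007,"rx": 0,"ry": 0,"rz": 0}
    - {"dx": 0,"dy": 0.007,"dz": -0.0015,"rx": 0,"ry": 0,"rz": 0}
    - {"dx": 0,"dy": 0.0105,"dz": -0.0022,"rx": 0,"ry": 0,"rz": 0}
    - {"dx": 0,"dy": 0.014,"dz": -0.003,"rx": 0,"ry": 0,"rz": 0}
    - {"dx": 0,"dy": 0.017,"dz": -0.0037,"rx": 0,"ry": 0,"rz": 0}

```text
time: 10.58
position: [0.4195, -0.2246, 0.0443]
tool_rot: [0.792, 0.61, -0.001, 0.002]
ft_force: [-2.4, 1.1, 1.8]
grip_width: 0.0002
```

```bash
python3 jar.py 14 w; python3 -c "
from h import *
plan(.010,-.005,.0483,90)"
```

```text
jar mill [122.7  78.6] [17.  73.4] 84.9 n 232  ymin/max [67.8 84.9] xmin/max [ 88.1 158.8]
t 10.675 pos [ 0.4201 -0.225   0.0443] mill [-0.0086 -0.0055] F [-0.9869  0.6677  0.5006] w 0.0002524567522777614
target world [ 0.4382 -0.2292  0.0483] d mm [ 0.6 18.6 -3.9] rot [ 0.2  0.3 -0.2]
```

View pics/wrist14.png

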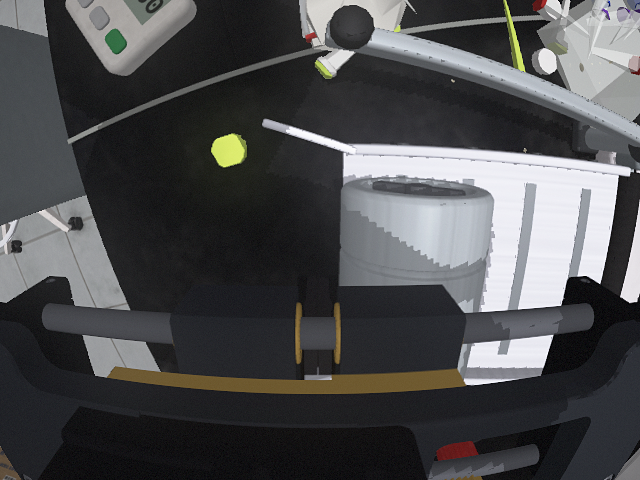

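Jar keeps its place against the finger (left edge still at column 340). Next steps.

Call:
step_arm:
  targets:
    - {"dx": 0,"dy": 0.004,"dz": -0.0008,"rx": 0,"ry": 0,"rz": 0}
    - {"dx": 0,"dy": 0.008,"dz": -0.0017,"rx": 0,"ry": 0,"rz": 0}
    - {"dx": 0.0005,"dy": 0.012,"dz": -0.0025,"rx": 0,"ry": 0,"rz": 0}
    - {"dx": 0.0005,"dy": 0.016,"dz": -0.0034,"rx": 0,"ry": 0,"rz": 0}
    - {"dx": 0.0005,"dy": 0.02,"dz": -0.0042,"rx": 0,"ry": 0,"rz": 0}

```text
time: 11.3
position: [0.4393, -0.2292, 0.0486]
tool_rot: [0.792, 0.61, -0.001, 0.002]
ft_force: [-4.8, 1.4, 2.0]
grip_width: 0.0004
```

```bash
sed -i 's/abs(Y)<.085/abs(Y)<.06/' jar.py; python3 jar.py 15 w; python3 -c "
from h import *
plan(.030,-.005,.0526,90)"
```

```text
jar mill [ 65.5 -51.8] [31.1 16.1] 0.1 n 154  ymin/max [-59.8 -44.1] xmin/max [50.9 80.7]
t 11.4 pos [ 0.4403 -0.2299  0.0487] mill [ 0.0122 -0.0051] F [-2.7919  1.1523  1.2581] w 0.000658629863370618
target world [ 0.4576 -0.2342  0.0526] d mm [ 0.2 17.8 -3.8] rot [ 0.3  0.3 -0.2]
```

View pics/wrist15.png

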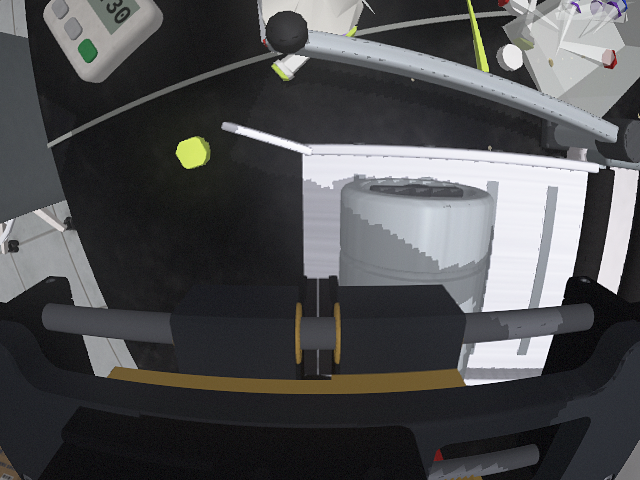

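Call:
step_arm:
  targets:
    - {"dx": 0,"dy": 0.004,"dz": -0.0008,"rx": 0,"ry": 0,"rz": 0}
    - {"dx": 0,"dy": 0.008,"dz": -0.0017,"rx": 0,"ry": 0,"rz": 0}
    - {"dx": 0.0003,"dy": 0.012,"dz": -0.0025,"rx": 0,"ry": 0,"rz": 0}
    - {"dx": 0.0003,"dy": 0.016,"dz": -0.0034,"rx": 0,"ry": 0,"rz": 0}
    - {"dx": 0.0003,"dy": 0.02,"dz": -0.0042,"rx": 0,"ry": 0,"rz": 0}

```text
time: 12.02
position: [0.4594, -0.2343, 0.053]
tool_rot: [0.792, 0.61, -0.001, 0.003]
ft_force: [-4.5, 1.2, 2.9]
grip_width: 0.0005
```

```bash
python3 jar.py 16 w; python3 -c "
from h import *
plan(.050,-.005,.0569,90)"
```

```text
jar mill [ 91.1 -52. ] [15.2 21.2] 87.4 n 97  ymin/max [-59.6 -44.8] xmin/max [ 80.5 101.5]
t 12.125 pos [ 0.4605 -0.235   0.0532] mill [ 0.033 -0.005] F [-3.031   1.1647  1.8389] w 0.000567642259726216
target world [ 0.4769 -0.2393  0.0569] d mm [ 0.1 17.  -3.6] rot [ 0.3  0.3 -0.2]
```

View pics/wrist16.png

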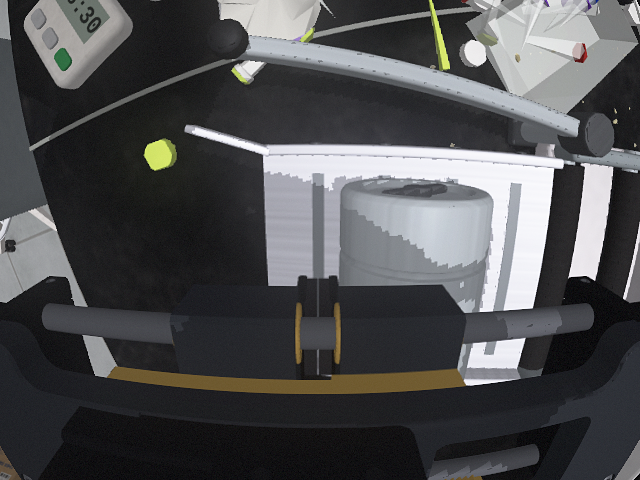

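Jar steady against the fingers, square in the curbs. Continuing.

Call:
step_arm:
  targets:
    - {"dx": 0,"dy": 0.004,"dz": -0.0008,"rx": 0,"ry": 0,"rz": 0}
    - {"dx": 0,"dy": 0.008,"dz": -0.0017,"rx": 0,"ry": 0,"rz": 0}
    - {"dx": 0.0003,"dy": 0.012,"dz": -0.0025,"rx": 0,"ry": 0,"rz": 0}
    - {"dx": 0.0003,"dy": 0.016,"dz": -0.0034,"rx": 0,"ry": 0,"rz": 0}
    - {"dx": 0.0003,"dy": 0.02,"dz": -0.0042,"rx": 0,"ry": 0,"rz": 0}

```text
time: 12.75
position: [0.4795, -0.2395, 0.0575]
tool_rot: [0.792, 0.61, -0.001, 0.003]
ft_force: [-5.3, 2.2, 3.8]
grip_width: 0.0005
```

```bash
python3 jar.py 17 w; python3 -c "
from h import *
plan(.070,-.005,.0611,90)"
```

```text
jar mill [220.9 -58.6] [20.6  5.3] 17.5 n 70  ymin/max [-59.8 -53.3] xmin/max [210.5 229.9]
t 12.85 pos [ 0.4806 -0.2401  0.0577] mill [ 0.0538 -0.0049] F [-2.8625  0.8952  2.36  ] w 0.0005639912676058174
target world [ 0.4963 -0.2443  0.0611] d mm [-0.  16.2 -3.3] rot [ 0.4  0.3 -0.2]
```

View pics/wrist17.png

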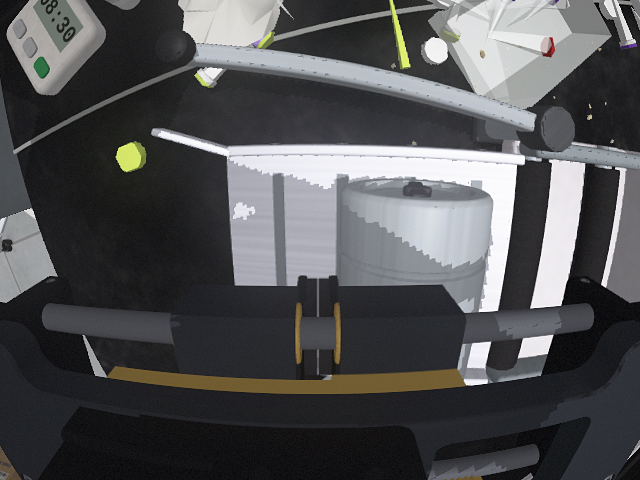

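View pics/top17.png

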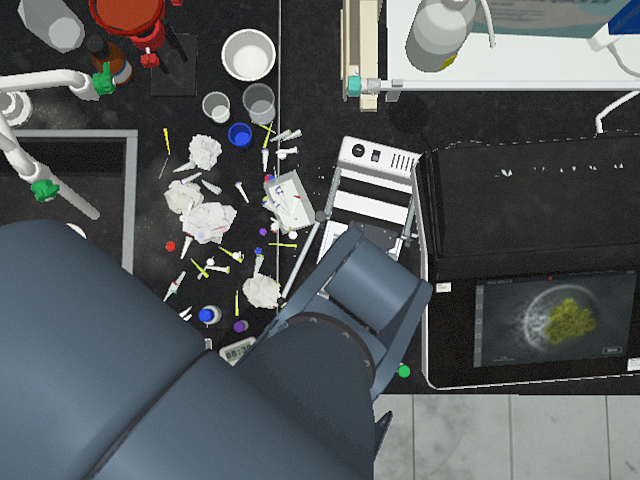

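```bash
python3 -c "
from h import *
c=dict(np.load('last.npz'));W=cloud(c)
for u,v in [(428,292),(420,300),(425,285),(400,270),(415,330),(390,390),(380,430),(432,270),(440,250),(440,200),(430,170),(350,85)]: print(u,v,W[v,u],w2m(W[v,u]))
"
```

```text
428 292 [ 0.4675 -0.2965  0.3747] [ 0.0553 -0.0628]
420 300 [ 0.4591 -0.2849  0.3902] [ 0.0442 -0.0537]
425 285 [ 0.4751 -0.2951  0.3665] [ 0.0623 -0.0595]
400 270 [ 0.4912 -0.2683  0.3672] [ 0.0712 -0.0295]
415 330 [ 0.4067 -0.3496 -0.0013] [ 0.0099 -0.1295]
390 390 [ 0.3053 -0.3051 -0.0006] [-0.0994 -0.112 ]
380 430 [ 0.3745 -0.219   0.5912] [-0.0542 -0.0112]
432 270 [ 0.5033 -0.3523  0.1342] [ 0.104  -0.1077]
440 250 [ 0.53   -0.356   0.1738] [ 0.1308 -0.1045]
440 200 [ 0.6001 -0.3544  0.1876] [ 0.1983 -0.0853]
430 170 [ 0.6475 -0.3445  0.1713] [ 0.2416 -0.0638]
350 85 [ 0.7324 -0.2211  0.281 ] [0.2926 0.077 ]
```

Wrist clears the instrument (0.37 m against 0.19 m). Continuing up.

Call:
step_arm:
  targets:
    - {"dx": 0,"dy": 0.004,"dz": -0.0008,"rx": 0,"ry": 0,"rz": 0}
    - {"dx": 0,"dy": 0.008,"dz": -0.0017,"rx": 0,"ry": 0,"rz": 0}
    - {"dx": 0.0003,"dy": 0.012,"dz": -0.0025,"rx": 0,"ry": 0,"rz": 0}
    - {"dx": 0.0003,"dy": 0.016,"dz": -0.0034,"rx": 0,"ry": 0,"rz": 0}
    - {"dx": 0.0003,"dy": 0.02,"dz": -0.0042,"rx": 0,"ry": 0,"rz": 0}

```text
time: 13.48
position: [0.4997, -0.2447, 0.062]
tool_rot: [0.792, 0.61, -0.0, 0.004]
ft_force: [-6.0, 1.0, 3.8]
grip_width: 0.0004
```

```bash
python3 jar.py 18 w; python3 -c "
from h import *
plan(.090,-.005,.0653,90)"
```

```text
jar mill [220.7 -58.6] [19.9  4.6] 17.0 n 67  ymin/max [-60.  -53.9] xmin/max [211.2 229.7]
t 13.575 pos [ 0.5007 -0.2452  0.0621] mill [ 0.0746 -0.0048] F [-2.718   0.8816  2.3208] w 0.00046592779224292826
target world [ 0.5156 -0.2493  0.0653] d mm [-0.2 15.5 -3. ] rot [ 0.5  0.3 -0.2]
```

View pics/wrist18.png

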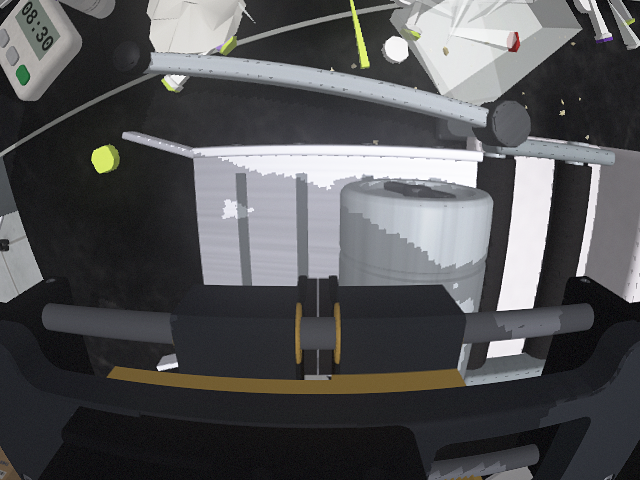

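Call:
step_arm:
  targets:
    - {"dx": 0,"dy": 0.004,"dz": -0.0008,"rx": 0,"ry": 0,"rz": 0}
    - {"dx": 0,"dy": 0.008,"dz": -0.0017,"rx": 0,"ry": 0,"rz": 0}
    - {"dx": 0,"dy": 0.012,"dz": -0.0025,"rx": 0,"ry": 0,"rz": 0}
    - {"dx": 0,"dy": 0.0155,"dz": -0.0032,"rx": 0,"ry": 0,"rz": 0}
    - {"dx": 0,"dy": 0.019,"dz": -0.0039,"rx": 0,"ry": 0,"rz": 0}

```text
time: 14.2
position: [0.5187, -0.2498, 0.0662]
tool_rot: [0.792, 0.61, -0.0, 0.005]
ft_force: [-3.7, 1.3, 3.7]
grip_width: 0.0004
```

```bash
python3 jar.py 19 w; python3 -c "
from h import *
plan(.107,-.005,.068,90)"
```

```text
jar mill [221.  -58.5] [18.3  5.1] 15.4 n 67  ymin/max [-59.9 -53.8] xmin/max [211.8 229.7]
t 14.3 pos [ 0.5196 -0.2503  0.0663] mill [ 0.0941 -0.0049] F [-3.8821  0.8516  2.6288] w 0.0007855834437375277
target world [ 0.5321 -0.2536  0.068 ] d mm [-0.  12.9 -1.5] rot [ 0.6  0.4 -0.2]
```

View pics/wrist19.png

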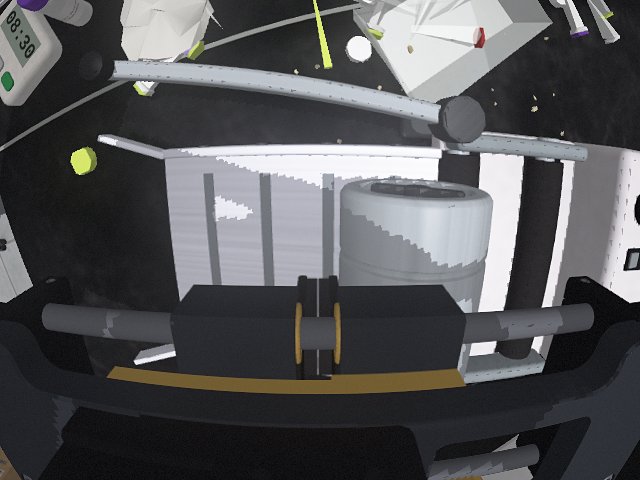

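Call:
step_arm:
  targets:
    - {"dx": 0,"dy": 0.003,"dz": -0.0006,"rx": 0,"ry": 0,"rz": 0}
    - {"dx": 0,"dy": 0.006,"dz": -0.0012,"rx": 0,"ry": 0,"rz": 0}
    - {"dx": 0,"dy": 0.009,"dz": -0.0017,"rx": 0,"ry": 0,"rz": 0}
    - {"dx": 0,"dy": 0.012,"dz": -0.0022,"rx": 0,"ry": 0,"rz": 0}
    - {"dx": 0,"dy": 0.015,"dz": -0.0027,"rx": 0,"ry": 0,"rz": 0}

```text
time: 14.92
position: [0.5351, -0.2546, 0.0693]
tool_rot: [0.792, 0.61, 0.001, 0.007]
ft_force: [-1.6, -0.3, 0.9]
grip_width: 0.0004
```

```bash
python3 jar.py 20 w; python3 -c "
from h import *
plan(.123,-.005,.071,90)"
```

```text
jar mill [220.6 -58.8] [19.6  5.2] 18.3 n 67  ymin/max [-59.9 -53.6] xmin/max [211.2 229.8]
t 15.025 pos [ 0.5358 -0.255   0.0695] mill [ 0.111  -0.0054] F [-0.5092  0.6172  0.1712] w 0.00038844033557335343
target world [ 0.5476 -0.2577  0.071 ] d mm [ 0.4 12.  -1.4] rot [ 0.8  0.4 -0.2]
```

View pics/wrist20.png

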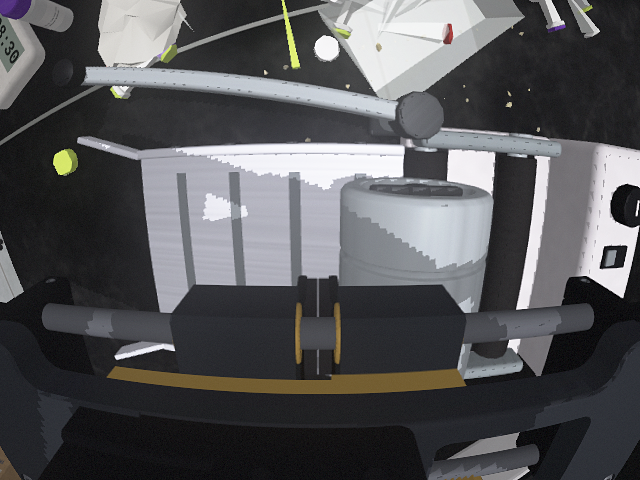

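At the near roller. Slow creep over it.

Call:
step_arm:
  targets:
    - {"dx": 0,"dy": 0.002,"dz": -0.0003,"rx": 0,"ry": 0,"rz": 0}
    - {"dx": 0,"dy": 0.004,"dz": -0.0006,"rx": 0,"ry": 0,"rz": 0}
    - {"dx": 0,"dy": 0.006,"dz": -0.001,"rx": 0,"ry": 0,"rz": 0}
    - {"dx": 0,"dy": 0.008,"dz": -0.0012,"rx": 0.4,"ry": 0,"rz": 0}
    - {"dx": 0,"dy": 0.01,"dz": -0.0014,"rx": 0.8,"ry": 0,"rz": 0}

```text
time: 15.65
position: [0.5459, -0.2577, 0.0711]
tool_rot: [0.792, 0.61, -0.003, 0.002]
ft_force: [-1.8, -0.0, 1.7]
grip_width: 0.0006
```

```bash
python3 jar.py 21 w; python3 -c "
from h import *
plan(.130,-.005,.072,90)"
```

```text
jar mill [221.1 -58.4] [18.7  5.5] 15.7 n 63  ymin/max [-60.  -53.7] xmin/max [212.2 229.5]
t 15.75 pos [ 0.5467 -0.2581  0.0712] mill [ 0.1223 -0.0057] F [-0.7146 -0.4522  0.3386] w 0.0005225277442729503
target world [ 0.5543 -0.2594  0.072 ] d mm [ 0.7  7.7 -0.8] rot [ 0.1  0.5 -0.2]
```

View pics/wrist21.png

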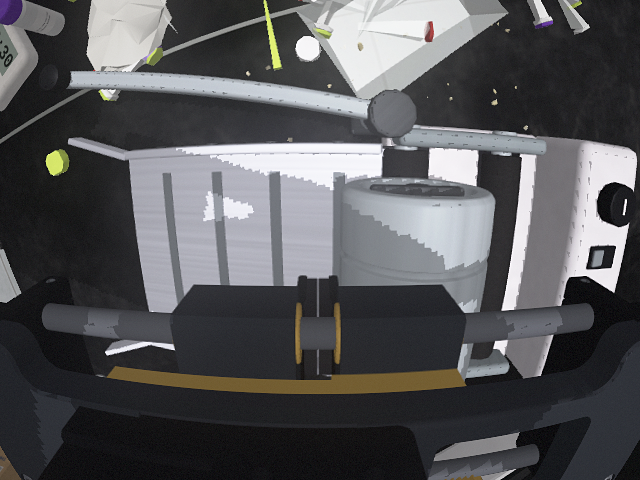

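Call:
step_arm:
  targets:
    - {"dx": 0,"dy": 0.0015,"dz": -0.0003,"rx": 0,"ry": 0,"rz": 0}
    - {"dx": 0,"dy": 0.003,"dz": -0.0005,"rx": 0,"ry": 0,"rz": 0}
    - {"dx": 0,"dy": 0.0045,"dz": -0.0005,"rx": 0,"ry": 0,"rz": 0}
    - {"dx": 0,"dy": 0.006,"dz": -0.0005,"rx": 0,"ry": 0,"rz": 0}
    - {"dx": 0,"dy": 0.0075,"dz": -0.0005,"rx": 0,"ry": 0,"rz": 0}

```text
time: 16.38
position: [0.5543, -0.2602, 0.0717]
tool_rot: [0.792, 0.61, -0.002, 0.003]
ft_force: [-0.0, 0.9, -0.7]
grip_width: 0.0006
```

```bash
python3 jar.py 22 w; python3 -c "
from h import *
plan(.130,-.005,.072,90)"
```

```text
jar mill [224.5 -57.3] [11.3  5.5] 7.2 n 38  ymin/max [-59.8 -53.9] xmin/max [218.9 229.9]
t 16.475 pos [ 0.5543 -0.2602  0.0717] mill [ 0.1302 -0.0058] F [-0.0238 -0.5037 -0.9493] w 0.0007287087601676035
target world [ 0.5543 -0.2594  0.072 ] d mm [ 0.8 -0.2 -0.3] rot [ 0.1  0.5 -0.2]
```

View pics/wrist22.png

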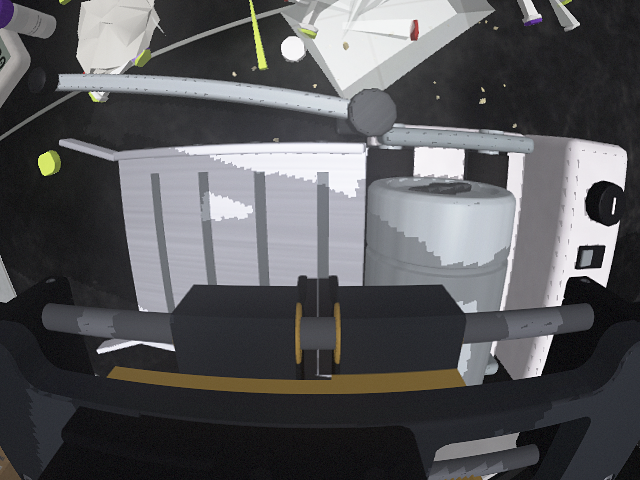

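The jar has dropped between the rollers (wrist view: (365–517, 178–…), clear of the fingers). I'll retreat, rise and check from above.

Call:
step_arm:
  targets:
    - {"dx": 0,"dy": -0.012,"dz": 0,"rx": 0,"ry": 0,"rz": 0}
    - {"dx": 0,"dy": -0.02,"dz": -0.03,"rx": 0,"ry": 0,"rz": 0}
    - {"dx": 0.02,"dy": -0.03,"dz": -0.08,"rx": 0,"ry": 0,"rz": 0}
    - {"dx": 0.07,"dy": -0.045,"dz": -0.08,"rx": 0,"ry": 0,"rz": 0}
    - {"dx": 0.12,"dy": -0.058,"dz": -0.08,"rx": 0,"ry": 0,"rz": 0}

```text
time: 17.1
position: [0.5279, -0.1277, 0.1514]
tool_rot: [0.793, 0.609, -0.002, 0.004]
ft_force: [0.5, 0.4, -0.5]
grip_width: 0.0006
```

```bash
python3 jar.py 23 w; python3 -c "
from h import *
c=dict(np.load('last.npz'));
plan(.072,.117,.070,90)"
```

```text
jar mill [196.   -6.4] [107.2  67.8] 90.0 n 2387  ymin/max [-59.6  46.6] xmin/max [162.9 226.8]
t 17.2 pos [ 0.5259 -0.1234  0.1505] mill [0.0682 0.1195] F [ 0.1363  0.288  -0.0081] w 0.0007301885192663218
target world [ 0.529  -0.1267  0.07  ] d mm [-2.   4.  80.5] rot [-0.1  0.3  0. ]
```

View pics/top23.png

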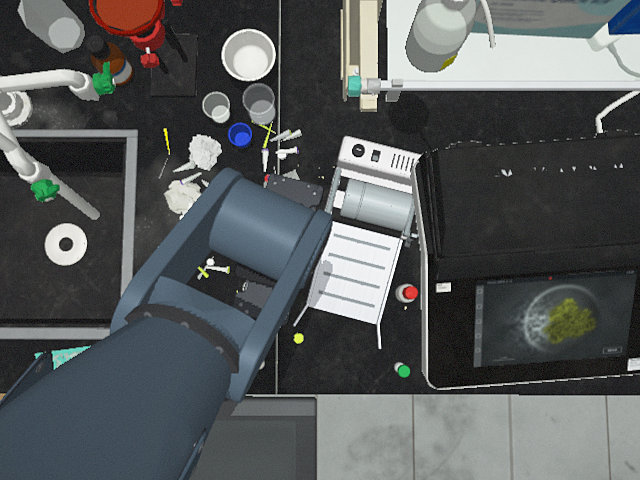

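View pics/wrist23.png

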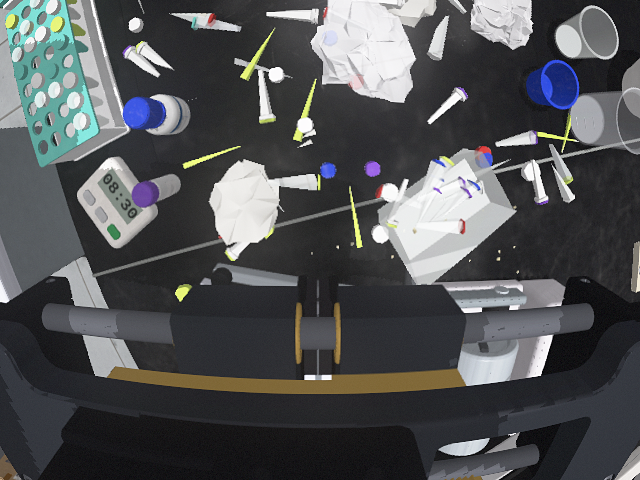

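The jar lies square in the cradle (top view (338–413, 178–232); x≈194 mm). The finger is outside the gate bar; I'll descend to bar height.

Call:
step_arm:
  targets:
    - {"dx": 0,"dy": 0.004,"dz": 0.02,"rx": 0,"ry": 0,"rz": 0}
    - {"dx": 0,"dy": 0.004,"dz": 0.045,"rx": 0,"ry": 0,"rz": 0}
    - {"dx": 0,"dy": 0.004,"dz": 0.065,"rx": 0,"ry": 0,"rz": 0}
    - {"dx": 0,"dy": 0.004,"dz": 0.08,"rx": 0,"ry": 0,"rz": 0}
    - {"dx": 0,"dy": 0.004,"dz": 0.08,"rx": 0,"ry": 0,"rz": 0}

```text
time: 17.82
position: [0.5285, -0.1248, 0.0695]
tool_rot: [0.791, 0.612, -0.004, -0.0]
ft_force: [-0.7, 0.1, 0.7]
grip_width: 0.0004
```

```bash
python3 jar.py 24 w
cat > gate.py <<'E'
from h import *
plan(.1,.1,.07,90)
s=telemetry.get_obs(); p=w2m(s["position"])
for th in np.radians(np.arange(100,-6,-5)):
    u=np.array([-np.sin(th),-np.cos(th)]); n=np.array([-np.cos(th),np.sin(th)])
    t=np.array([.148,.078])+.08*u+n*(.004+.0065*abs(np.cos(th))+.0095*abs(np.sin(th)))
    d=(t-p)*1000; print(round(np.degrees(th)),"dx(+y)",d[1].round(1),"dy(+x)",d[0].round(1))
E
python3 gate.py
```

```text
jar mill [195.5  -6.4] [ 67.6 107.4] 0.5 n 2408  ymin/max [-59.6  46.6] xmin/max [162.9 227.3]
t 17.925 pos [ 0.5296 -0.1251  0.0707] mill [0.0722 0.1187] F [-0.7417 -0.5993  1.6526] w 0.0009352256044326095
target world [ 0.5518 -0.1503  0.07  ] d mm [-18.7  27.8   0.8] rot [-0.1  0.4  0. ]
100 dx(+y) -12.6 dy(+x) -0.4
95 dx(+y) -19.8 dy(+x) -2.7
90 dx(+y) -27.2 dy(+x) -4.2
85 dx(+y) -33.7 dy(+x) -5.1
80 dx(+y) -40.4 dy(+x) -5.5
75 dx(+y) -47.1 dy(+x) -5.3
70 dx(+y) -53.9 dy(+x) -4.5
65 dx(+y) -60.6 dy(+x) -3.2
60 dx(+y) -67.3 dy(+x) -1.2
55 dx(+y) -73.9 dy(+x) 1.4
50 dx(+y) -80.3 dy(+x) 4.6
45 dx(+y) -86.5 dy(+x) 8.4
40 dx(+y) -92.3 dy(+x) 12.8
35 dx(+y) -97.8 dy(+x) 17.8
30 dx(+y) -102.8 dy(+x) 23.4
25 dx(+y) -107.4 dy(+x) 29.4
20 dx(+y) -111.3 dy(+x) 35.9
15 dx(+y) -114.7 dy(+x) 42.8
10 dx(+y) -117.4 dy(+x) 50.1
5 dx(+y) -119.4 dy(+x) 57.6
0 dx(+y) -120.7 dy(+x) 65.3
-5 dx(+y) -121.4 dy(+x) 71.5
```

View pics/wrist24.png

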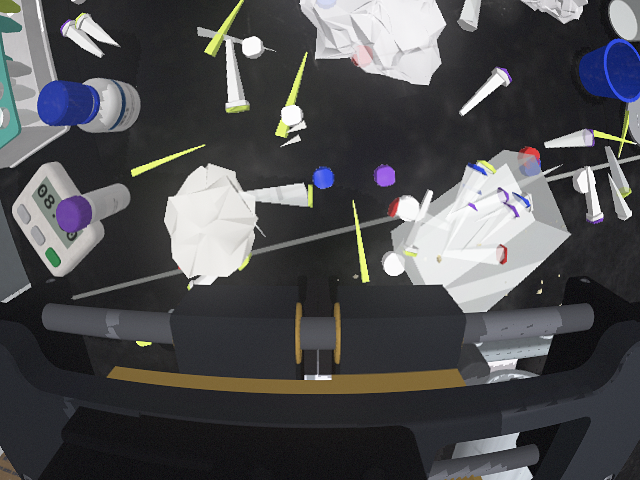

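Call:
step_arm:
  targets:
    - {"dx": -0.006,"dy": 0,"dz": 0,"rx": 0,"ry": 0,"rz": 0}
    - {"dx": -0.01,"dy": -0.001,"dz": 0,"rx": 0,"ry": 0,"rz": 0}
    - {"dx": -0.013,"dy": -0.0015,"dz": 0,"rx": 0,"ry": 0,"rz": 0}
    - {"dx": -0.017,"dy": -0.002,"dz": 0,"rx": 0,"ry": 0,"rz": 0}
    - {"dx": -0.022,"dy": -0.003,"dz": 0,"rx": 0,"ry": 0,"rz": 0}

```text
time: 18.55
position: [0.5212, -0.1459, 0.071]
tool_rot: [0.791, 0.612, -0.003, 0.001]
ft_force: [1.4, -0.1, -0.6]
grip_width: 0.0008
```

```bash
python3 gate.py; python3 jar.py 25
```

```text
t 18.55 pos [ 0.5212 -0.1459  0.071 ] mill [0.0693 0.0965] F [ 1.3731 -0.0834 -0.5737] w 0.0007755050077843428
target world [ 0.5518 -0.1503  0.07  ] d mm [ 3.5 30.7  0.9] rot [-0.1  0.4  0. ]
100 dx(+y) 9.7 dy(+x) 2.4
95 dx(+y) 2.5 dy(+x) 0.2
90 dx(+y) -5.0 dy(+x) -1.3
85 dx(+y) -11.5 dy(+x) -2.2
80 dx(+y) -18.1 dy(+x) -2.6
75 dx(+y) -24.8 dy(+x) -2.4
70 dx(+y) -31.6 dy(+x) -1.7
65 dx(+y) -38.4 dy(+x) -0.3
60 dx(+y) -45.1 dy(+x) 1.7
55 dx(+y) -51.7 dy(+x) 4.3
50 dx(+y) -58.1 dy(+x) 7.5
45 dx(+y) -64.2 dy(+x) 11.3
40 dx(+y) -70.1 dy(+x) 15.7
35 dx(+y) -75.5 dy(+x) 20.7
30 dx(+y) -80.6 dy(+x) 26.2
25 dx(+y) -85.1 dy(+x) 32.3
20 dx(+y) -89.1 dy(+x) 38.8
15 dx(+y) -92.5 dy(+x) 45.7
10 dx(+y) -95.2 dy(+x) 52.9
5 dx(+y) -97.2 dy(+x) 60.5
0 dx(+y) -98.5 dy(+x) 68.2
-5 dx(+y) -99.2 dy(+x) 74.4
jar mill [196.   -6.4] [ 67.8 107.2] 0.1 n 2403  ymin/max [-59.7  46.6] xmin/max [162.8 227.1]
```

View pics/top25.png

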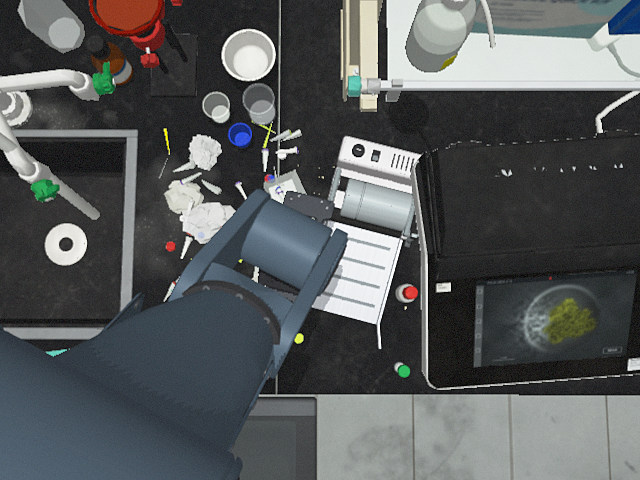

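Call:
step_arm:
  targets:
    - {"dx": -0.005,"dy": -0.0013,"dz": 0,"rx": 0,"ry": 0,"rz": 0}
    - {"dx": -0.0105,"dy": -0.002,"dz": 0,"rx": 0,"ry": 0,"rz": 0}
    - {"dx": -0.016,"dy": -0.0025,"dz": 0,"rx": 0,"ry": 0,"rz": 0}
    - {"dx": -0.0215,"dy": -0.0025,"dz": 0,"rx": 0,"ry": 0,"rz": 0}
    - {"dx": -0.0275,"dy": -0.002,"dz": 0,"rx": 0,"ry": 0,"rz": 0}

```text
time: 19.23
position: [0.5117, -0.1728, 0.071]
tool_rot: [0.791, 0.612, -0.003, 0.001]
ft_force: [1.5, 1.9, -0.3]
grip_width: 0.0004
```

```bash
python3 gate.py|tail -20; python3 jar.py 26 w
```

```text
90 dx(+y) 23.4 dy(+x) 1.1
85 dx(+y) 16.9 dy(+x) 0.1
80 dx(+y) 10.3 dy(+x) -0.2
75 dx(+y) 3.6 dy(+x) -0.1
70 dx(+y) -3.2 dy(+x) 0.7
65 dx(+y) -10.0 dy(+x) 2.1
60 dx(+y) -16.7 dy(+x) 4.0
55 dx(+y) -23.2 dy(+x) 6.6
50 dx(+y) -29.6 dy(+x) 9.8
45 dx(+y) -35.8 dy(+x) 13.7
40 dx(+y) -41.7 dy(+x) 18.1
35 dx(+y) -47.1 dy(+x) 23.1
30 dx(+y) -52.2 dy(+x) 28.6
25 dx(+y) -56.7 dy(+x) 34.7
20 dx(+y) -60.7 dy(+x) 41.2
15 dx(+y) -64.0 dy(+x) 48.1
10 dx(+y) -66.8 dy(+x) 55.3
5 dx(+y) -68.8 dy(+x) 62.8
0 dx(+y) -70.1 dy(+x) 70.6
-5 dx(+y) -70.7 dy(+x) 76.8
jar mill [194.6  -6.8] [ 66.9 108.3] 2.0 n 2294  ymin/max [-59.7  46.4] xmin/max [162.9 227.4]
```

View pics/wrist26.png

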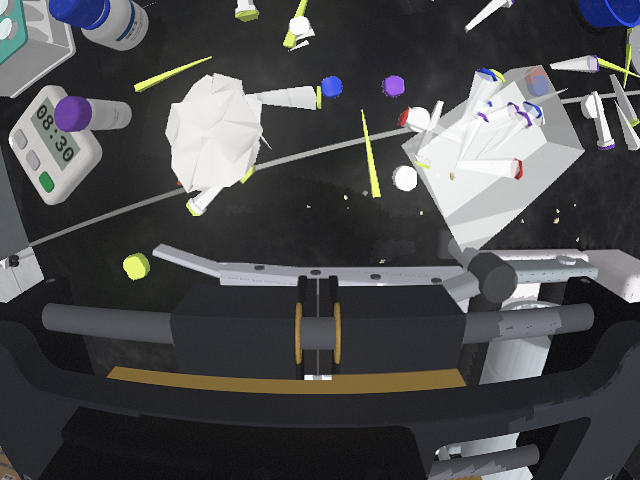

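The gate bar, seen leaving the hub at (490, 275), follows the finger inward. Continuing the arc.

Call:
step_arm:
  targets:
    - {"dx": -0.006,"dy": 0.0012,"dz": 0,"rx": 0,"ry": 0,"rz": 0}
    - {"dx": -0.012,"dy": 0.0025,"dz": 0,"rx": 0,"ry": 0,"rz": 0}
    - {"dx": -0.018,"dy": 0.0045,"dz": 0,"rx": 0,"ry": 0,"rz": 0}
    - {"dx": -0.024,"dy": 0.007,"dz": 0,"rx": 0,"ry": 0,"rz": 0}
    - {"dx": -0.0296,"dy": 0.01,"dz": 0,"rx": 0,"ry": 0,"rz": 0}

```text
time: 19.95
position: [0.514, -0.2049, 0.0712]
tool_rot: [0.791, 0.611, -0.003, 0.001]
ft_force: [0.8, 1.2, -0.4]
grip_width: 0.0006
```

```bash
python3 gate.py|tail -14; python3 jar.py 27 w
```

```text
60 dx(+y) 13.8 dy(+x) -6.2
55 dx(+y) 7.3 dy(+x) -3.6
50 dx(+y) 0.9 dy(+x) -0.4
45 dx(+y) -5.3 dy(+x) 3.4
40 dx(+y) -11.2 dy(+x) 7.8
35 dx(+y) -16.6 dy(+x) 12.8
30 dx(+y) -21.7 dy(+x) 18.3
25 dx(+y) -26.2 dy(+x) 24.4
20 dx(+y) -30.2 dy(+x) 30.9
15 dx(+y) -33.5 dy(+x) 37.8
10 dx(+y) -36.3 dy(+x) 45.0
5 dx(+y) -38.3 dy(+x) 52.6
0 dx(+y) -39.6 dy(+x) 60.3
-5 dx(+y) -40.2 dy(+x) 66.5
jar mill [195.9  -6.4] [ 67.7 107.2] 0.0 n 1887  ymin/max [-59.7  46.4] xmin/max [163. 228.]
```

Call:
step_arm:
  targets:
    - {"dx": -0.0053,"dy": 0.0034,"dz": 0,"rx": 0,"ry": 0,"rz": 0}
    - {"dx": -0.0105,"dy": 0.0073,"dz": 0,"rx": 0,"ry": 0,"rz": 0}
    - {"dx": -0.0155,"dy": 0.0118,"dz": 0,"rx": 0,"ry": 0,"rz": 0}
    - {"dx": -0.02,"dy": 0.0165,"dz": 0,"rx": 0,"ry": 0,"rz": 0}
    - {"dx": -0.0245,"dy": 0.022,"dz": 0,"rx": 0,"ry": 0,"rz": 0}

```text
time: 20.68
position: [0.5296, -0.2352, 0.0714]
tool_rot: [0.791, 0.611, -0.004, 0.002]
ft_force: [-0.7, 1.0, -0.4]
grip_width: 0.0005
```

```bash
python3 gate.py|tail -8; python3 jar.py 28 w
```

```text
30 dx(+y) 3.7 dy(+x) -4.4
25 dx(+y) -0.9 dy(+x) 1.6
20 dx(+y) -4.8 dy(+x) 8.1
15 dx(+y) -8.2 dy(+x) 15.0
10 dx(+y) -10.9 dy(+x) 22.3
5 dx(+y) -12.9 dy(+x) 29.8
0 dx(+y) -14.2 dy(+x) 37.5
-5 dx(+y) -14.9 dy(+x) 43.8
jar mill [198.4 -10.8] [ 53.3 103. ] 6.0 n 635  ymin/max [-59.8  39.3] xmin/max [177.6 229.5]
```

View pics/top28.png

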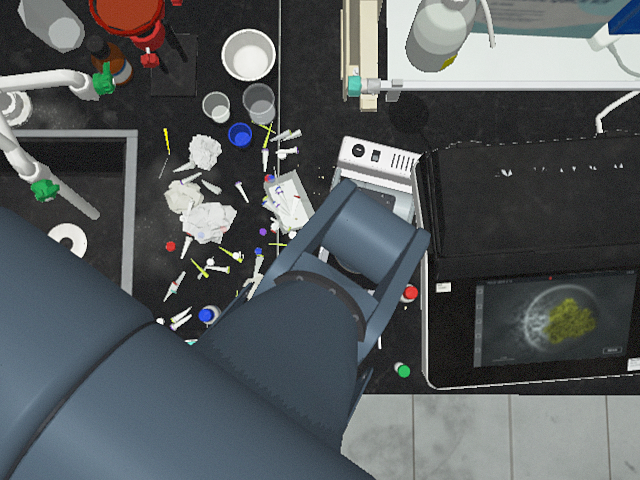

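View pics/wrist28.png

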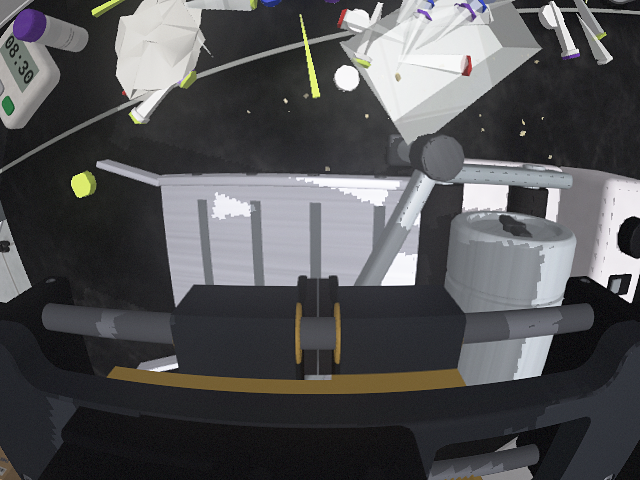

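Gate is about 26° open, jar undisturbed at (447–577, 212–…). Continuing to the stop.

Call:
step_arm:
  targets:
    - {"dx": -0.003,"dy": 0.005,"dz": 0,"rx": 0,"ry": 0,"rz": 0}
    - {"dx": -0.006,"dy": 0.0105,"dz": 0,"rx": 0,"ry": 0,"rz": 0}
    - {"dx": -0.0085,"dy": 0.016,"dz": 0,"rx": 0,"ry": 0,"rz": 0}
    - {"dx": -0.0105,"dy": 0.021,"dz": 0,"rx": 0,"ry": 0,"rz": 0}
    - {"dx": -0.012,"dy": 0.0255,"dz": 0,"rx": 0,"ry": 0,"rz": 0}

```text
time: 21.4
position: [0.5523, -0.2543, 0.0716]
tool_rot: [0.792, 0.611, -0.003, 0.003]
ft_force: [-0.5, 1.2, 0.2]
grip_width: 0.0004
```

```bash
python3 gate.py|tail -6; python3 gate.py|head -1
```

```text
20 dx(+y) 8.0 dy(+x) -18.6
15 dx(+y) 4.6 dy(+x) -11.7
10 dx(+y) 1.9 dy(+x) -4.5
5 dx(+y) -0.1 dy(+x) 3.1
0 dx(+y) -1.4 dy(+x) 10.8
-5 dx(+y) -2.1 dy(+x) 17.0
t 21.4 pos [ 0.5523 -0.2543  0.0716] mill [ 0.1267 -0.0006] F [-0.518   1.2454  0.2374] w 0.0004083056539522313
```

Slowly over the last 11 mm.

Call:
step_arm:
  targets:
    - {"dx": -0.0005,"dy": 0.0025,"dz": 0,"rx": 0,"ry": 0,"rz": 0}
    - {"dx": -0.001,"dy": 0.005,"dz": 0,"rx": 0,"ry": 0,"rz": 0}
    - {"dx": -0.001,"dy": 0.007,"dz": 0,"rx": 0,"ry": 0,"rz": 0}
    - {"dx": -0.0015,"dy": 0.009,"dz": 0,"rx": 0,"ry": 0,"rz": 0}
    - {"dx": -0.0015,"dy": 0.0105,"dz": 0,"rx": 0,"ry": 0,"rz": 0}

```text
time: 22.02
position: [0.5621, -0.2585, 0.0716]
tool_rot: [0.792, 0.611, -0.003, 0.003]
ft_force: [-1.4, 0.6, -0.4]
grip_width: 0.0007
```

```bash
python3 jar.py 30 w; python3 gate.py|head -1
```

```text
jar mill [148.7  42.1] [20.3  7.6] 89.4 n 57  ymin/max [32.1 52. ] xmin/max [145.  152.5]
t 22.125 pos [ 0.5623 -0.2586  0.0716] mill [ 0.1375 -0.0022] F [-0.433   0.4892 -0.8917] w 0.00027327340531341736
```

View pics/wrist30.png

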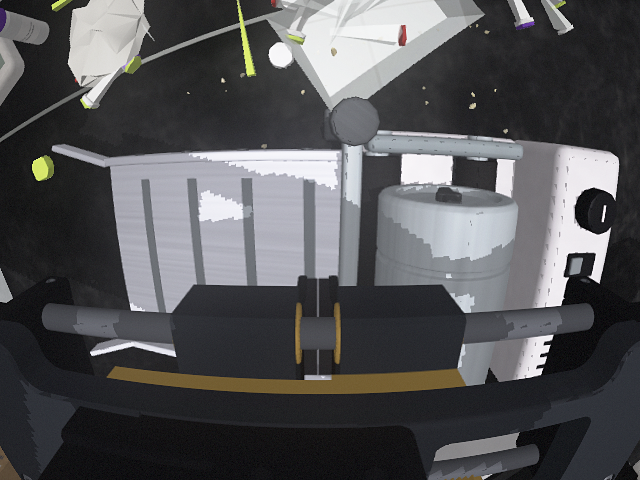

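Bar is nearly square across; no stop force yet. A few more millimetres.

Call:
step_arm:
  targets:
    - {"dx": 0,"dy": 0.0008,"dz": 0,"rx": 0,"ry": 0,"rz": 0}
    - {"dx": 0,"dy": 0.0016,"dz": 0,"rx": 0,"ry": 0,"rz": 0}
    - {"dx": 0,"dy": 0.0024,"dz": 0,"rx": 0,"ry": 0,"rz": 0}
    - {"dx": 0,"dy": 0.003,"dz": 0,"rx": 0,"ry": 0,"rz": 0}
    - {"dx": 0,"dy": 0.003,"dz": 0,"rx": 0,"ry": 0,"rz": 0}

```text
time: 22.75
position: [0.5639, -0.2591, 0.0716]
tool_rot: [0.791, 0.611, -0.004, 0.002]
ft_force: [-6.2, -0.9, 2.4]
grip_width: 0.0003
```

```bash
python3 gate.py|head -1
```

```text
t 22.75 pos [ 0.5639 -0.2591  0.0716] mill [ 0.1391 -0.0022] F [-6.2163 -0.9155  2.4067] w 0.0002775617283109947
```

Call:
step_arm:
  targets:
    - {"dx": 0,"dy": 0.001,"dz": 0,"rx": 0,"ry": 0,"rz": 0}
    - {"dx": 0,"dy": 0.002,"dz": 0,"rx": 0,"ry": 0,"rz": 0}
    - {"dx": 0,"dy": 0.003,"dz": 0,"rx": 0,"ry": 0,"rz": 0}
    - {"dx": 0,"dy": 0.003,"dz": 0,"rx": 0,"ry": 0,"rz": 0}
    - {"dx": 0,"dy": 0.003,"dz": 0,"rx": 0,"ry": 0,"rz": 0}

```text
time: 23.38
position: [0.564, -0.2591, 0.0716]
tool_rot: [0.791, 0.612, -0.006, -0.001]
ft_force: [-9.2, 0.1, 5.8]
grip_width: 0.0004
```

```bash
python3 gate.py|head -1
```

```text
t 23.375 pos [ 0.564  -0.2591  0.0716] mill [ 0.1393 -0.0022] F [-9.2323  0.1434  5.8169] w 0.00041004573296153353
```

The finger no longer advances while the force rises, so the gate is on its stop. I'll back off straight, rise and move clear.

Call:
step_arm:
  targets:
    - {"dx": 0,"dy": -0.004,"dz": 0,"rx": 0,"ry": 0,"rz": 0}
    - {"dx": 0,"dy": -0.016,"dz": 0,"rx": 0,"ry": 0,"rz": 0}
    - {"dx": 0,"dy": -0.026,"dz": -0.03,"rx": 0,"ry": 0,"rz": 0}
    - {"dx": 0,"dy": -0.04,"dz": -0.08,"rx": 0,"ry": 0,"rz": 0}
    - {"dx": 0.01,"dy": -0.06,"dz": -0.13,"rx": 0,"ry": 0,"rz": 0}

```text
time: 24.0
position: [0.5099, -0.2339, 0.2031]
tool_rot: [0.791, 0.611, -0.005, -0.0]
ft_force: [1.1, 0.4, 0.7]
grip_width: 0.0005
```

Call:
step_arm:
  targets:
    - {"dx": 0.05,"dy": -0.02,"dz": -0.01,"rx": 0,"ry": 0,"rz": 0}
    - {"dx": 0.1,"dy": -0.04,"dz": -0.02,"rx": 0,"ry": 0,"rz": 0}
    - {"dx": 0.15,"dy": -0.06,"dz": -0.02,"rx": 0,"ry": 0,"rz": 0}
    - {"dx": 0.19,"dy": -0.06,"dz": -0.02,"rx": 0,"ry": 0,"rz": 0}
    - {"dx": 0.2,"dy": -0.06,"dz": -0.02,"rx": 0,"ry": 0,"rz": 0}

```text
time: 24.62
position: [0.5027, -0.023, 0.2221]
tool_rot: [0.79, 0.612, -0.005, 0.0]
ft_force: [-0.4, -1.2, 0.4]
grip_width: 0.0005
```

```bash
python3 jar.py 31; python3 gate.py|head -1
python3 - <<'E'
from h import *
c=dict(np.load('last.npz')); im=c['img']
cv2.imwrite('pics/crop31.png',cv2.resize(im[130:395,225:435],None,fx=2.25,fy=2.25,interpolation=cv2.INTER_CUBIC))
W=cloud(c);d=W[...,:2]-O; cc,s=np.cos(YAW),np.sin(YAW); X=cc*d[...,0]+s*d[...,1]; Y=-s*d[...,0]+cc*d[...,1]; h=W[...,2]
m=(X>.135)&(X<.16)&(Y>-.075)&(Y<.065)&(h>.055)&(h<.068)
p=np.polyfit(Y[m],X[m],1); print("bar x at hinge/end",np.polyval(p,[.078,-.08]),"angle",p[0],m.sum())
j=(X>.16)&(X<.235)&(abs(Y)<.07)&(h>.05)&(h<.1); print("jar top z",np.percentile(h[j],[95,99]))
E
```

```text
jar mill [195.7  -6.5] [ 67.  107.8] 0.9 n 2407  ymin/max [-59.6  46.6] xmin/max [162.9 227.3]
t 24.675 pos [ 0.503  -0.0232  0.222 ] mill [0.0207 0.2107] F [ 0.3176  0.4691 -0.1857] w 0.0003832647068641485
bar x at hinge/end [0.1495 0.1492] angle 0.0017199505156097479 444
jar top z [0.0903 0.0925]
```

View pics/crop31.png

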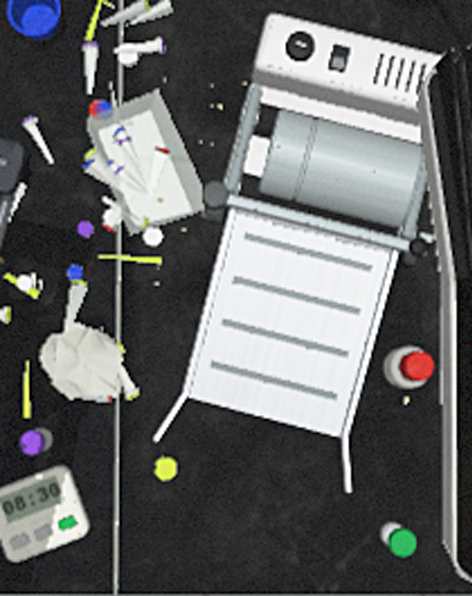

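View pics/top31.png

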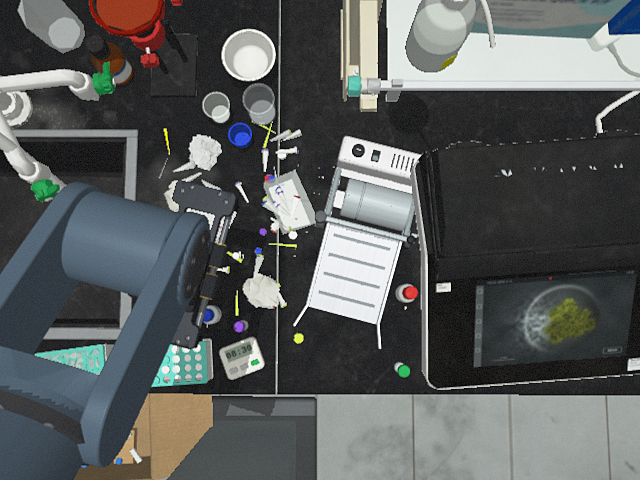

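The gate bar lies across the ramp top from the hub (215, 195) to the post (418, 245) in the crop. The jar rests in the rollers with its top at about 0.090 m, against 0.089 expected, and the bystanders are where they started.

```bash
python3 -c "
from rig import robot
print(robot.hand_in())"
```

```text
the job is handed in; nothing more can be done
None
```

The jar is in the mill, the gate is shut behind it, and the job is handed in at about 25 s of the 58 s allowed. I squared the jar on the flat with two open fingertips. Then I pushed it up the ramp from behind with closed fingertips until it dropped between the rollers, and swung the gate shut against its stop.

**Final checks**
- **Jar:** its top is at 90 mm, where 89 mm is expected when seated. It lies square, at mill x about 195 mm by depth (192 nominal) and y about -6 mm (0 nominal). I didn't resolve that sideways offset; part of it may be error in my estimate of the mill's position.
- **Gate:** the bar is 0.002 rad from fully shut. At the stop the finger stopped advancing while the wrist force rose to about 9–11 N.
- **Surroundings:** in the last top view the vial, both droppers, timer and small vial look to be where they were at the start. The arm is clear of everything.

**What disagreed or went differently**
- **Start angle:** the jar was about 0.27 rad out of square by my measurement, not the stated 0.1 rad.
- **First contact:** it rolled 2–3 cm ahead on the flat without turning. I then squared it by pushing its right end against the right-hand flare plate.
- **On the slope:** it stayed against the fingers the whole way up, with forces up to about 7 N.

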